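Shut off the sink's stop valve and pin its lock-off guard shut

TASK

Shut off the water: turn the T-handle of the brass stop valve clockwise (seen from above) through its full turn until it comes up against its stop. Then swing the hinged steel cover of the guard right over and down on the valve, take the locking pin out of the grey PVC reducer it is parked in, and push it down through the holes of both tongues until its collar sits on the cover's tongue. The cover sits on a springy rubber seal, so finish still holding the pin by its grip and pressing down firmly enough to keep the two halves squeezed shut, and leave the other things lying about undisturbed.

Things in the scene. Friction and masses are not known exactly. Their poses are not given: they have to be found in the camera images.
- guard: Stop valve with lock-off guard, fixed to the cement: galvanised pipe stub 230 mm long along x, brass valve in the middle, round it a level steel base plate 100 x 104 mm, top 64 mm up (seal strips to 69 mm, nuts of 14 mm radius to 80 mm). Origin on the cement under the valve axis, z up. Cover hinge along the plate's +y edge; a tongue 36 mm wide, 5 mm thick sticks out 46 mm from its -y edge.
- valve (a joint): Turn of the brass T-handle about the upright valve axis, rad, growing clockwise seen from above. Starts between 0 and 0.4; its stop (valve shut) is at 6.6. It takes about 0.07 N m (2 to 3 N near the end of the bar) all the way and stays where it is left.
- bar_mid (a point): Middle of the T-handle's bar, on the valve axis, 102 mm above the cement (38 mm above the base plate). The bar is level, round, brass, 10 mm thick, 72 mm long, with a boss of 10 mm radius in the middle from 10 mm below to 8 mm above the bar's centre line and a stem of 5 mm radius below.
- bar_end (a point): One end of the T-handle's bar, on its centre line, 36 mm from bar_mid; it turns with the handle. The other end is opposite.
- cover (a joint): Hinge angle of the steel cover, rad: 0 shut, its rim just resting on the rubber seal; grows opening; starts leaning back beyond upright at 1.9 to 2.35 (stop 2.4). Stiff hinge: stays where it is left, 1 to 3 N at the tongue moves it. At 0 the tongue's tip stands 0.05 rad higher than level; the last 0.05 rad is squeeze of the seal (see seal).
- seal (a joint): Squeeze of the rubber seal under the shut cover, rad about the hinge, added to its closing: 0 untouched, 0.05 fully squeezed (cover level, hard stop). Springy: the cover's weight alone gives 0.005; pressed at the cover's hole it is about 0.013 with 2 N, 0.021 with 4 N, 0.028 with 6 N, 0.036 with 8 N, 0.044 with 10 N; springs back when let go. 0 while the cover is open.
- hinge_line (a point): Middle of the cover's hinge line, which is level along the guard's x axis, 66 mm above the cement and 54 mm from the valve axis towards the guard's +y. Axes as guard.
- cover_hole (a point): Centre of the 13 mm hole in the cover's tongue, at its outer (upper when shut) face; z is the outward normal, -y points from hinge to tongue tip. Hole 138 mm from the hinge line, tip 152 mm, cover's wall 104 mm. Tongue 36 mm wide, 5 mm thick. The cover is a box 100 x 100 mm open below; its top face lies 44 mm above this face. Resting on the seal, the hole is 78 mm above the cement; squeezed flat, 71.5 mm.
- base_hole (a point): Centre of the equal 13 mm hole in the base plate's tongue, at that tongue's upper face, 64 mm above the cement, under the cover's hole when shut (the tongues are then 2.5 to 9 mm apart). Axes as guard. The space below is open down to the cement.
- pin: Locking pin, upright: steel shank 9 mm thick, 45 mm long with a tapered nose; above it a collar 30 mm across, 4 mm thick; above that a cylindrical black grip 22 mm across, 40 mm tall (89 mm overall, 50 to 90 g). Origin at the nose's tip, z towards the grip. At the start it hangs in the reducer, collar on the reducer's rim, tip 15 mm above the cement.
- reducer: Grey PVC pipe reducer standing on its wide end, loose, 90 g: 50 mm in diameter at the bottom, 27 mm in the upper part, 60 mm tall, bore 18 mm at the top. Origin at the centre of its underside.
- shower_head: Bystander: chrome hand shower lying face down, head 80 mm across and 26 mm high, handle 160 mm along its x axis. Origin under the head's centre.
- polish_tin: Bystander: closed white polish tin, 84 mm across, 36 mm high. Origin at the centre of its underside.
- scoop: Bystander: blue plastic scoop, box 75 x 62 x 36 mm with a handle along its -x axis to 122 mm. Origin under the box.
- coupler: Bystander: straight grey PVC coupler standing on end, 34 mm across, 48 mm tall. Origin at the centre of its underside.
- tape_roll: Bystander: white thread-tape roll lying flat, 54 mm across, 14 mm high. Origin at the centre of its underside.
- spanner: Bystander: steel spanner lying flat along its x axis. Origin under its middle.
There are look-alikes about, which are no part of the job. Several things have the shape of the pin; the one meant has the colours described above.

How it is judged:
By the outcome, as a careful person would: the job done as asked, in the order asked, and still so for the second after the job is handed in, while the arm keeps its last pose, push and grip.
It also fails if it takes over 72 s, if anything falls off the work surface, if the arm or the gripper's body presses on something with over 40 N, if the wrist force passes 120 N, or if a joint passes its speed limit or range.

ROBOT

A 7-joint arm with a two-finger parallel gripper is mounted at the origin on the work surface. World frame = base frame: x ahead of the robot, y to its left, z up, the work surface at z = 0. Lengths are in m, angles in rad, forces in N, time in s.
With the tool pointing down it reaches from about 0.425 to 0.925 m from the base axis. Payload 6.8 kg.
Tool frame: the origin (TCP) lies midway between the tips of the shut fingers; the grasp point (between the pads) lies 19 mm behind it (r.grip_point_offset is the distance from the TCP to the grasp point, in m); z points along the fingers, y is the direction in which the jaws open and shut (so a half turn about z gives the same grasp; the last joint's range is limited). The gripper opens to 85 mm and grips with 20 to 120 N. Pads are 22 mm wide; open, the fingers measure 114 mm over their backs; the gripper's body (76 mm by 85 mm) begins 54 mm behind the grasp point. The pads swing forward as they close: fully open they stand 13 mm farther back than shut.
Start: joints at [1.186, 0.477, 0.022, 1.555, -0.011, 1.109, -0.083], TCP at [0.184, -0.649, 0.231] pointing down, gripper open.
Joint ranges: [-2.96, 2.96], [-0.34, 2.1], [-1.41, 1.46], [0.24, 2.44], [-1.37, 4.51], [0.17, 1.92], [-2.96, 2.96]. Speed limits (rad/s): [2.39, 2.39, 3.14, 3.14, 3.14, 3.14, 3.14].

INTERFACE

Orientations are given as a rotation vector (axis times angle).
In Python, from bench import r, grab_frame, camera_params gives the robot as it stands.
- The arm moves only by the tool carry_out, never from a script. Its argument "motion" is text: rows parted by semicolons, each of 5 numbers parted by spaces: the closure, from 0 (fully open) to 1 (shut), then the shift along the tool's x, y, z in mm, then the turn about the tool's z in rad. In form: fingers dx dy dz twist; .... A call has exactly 8 rows; each row shifts and turns the commanded pose from where the row before left it, along the tool's axes as they then stand; what a row does not reach is not made up. A row lasts 1/8 s, in which the tool goes at most 62.5 mm and 10.7 degrees, less where a joint would pass 70% of its speed; a pose out of reach is approached as far as the arm can. A call with a gripper value outside its range is refused whole. The fingers move at their own pace and stop on an object; "newtons" is the grip in N (left out, the last holds). Time passes only in rows, so rows that do not move let the fingers close, or fill a call up. It gives the time, the measured TCP pose, the force and the opening at its end, in the units of the state.
- r.get_obs(): the state, without advancing time (a new reading comes with each control period).
- grab_frame(name): name is "side" or "top" or "wrist"; returns the picture (420x560x3 uint8, red, green, blue); there is no depth.
- camera_params(name): a dict with "fx", "fy", "cx", "cy" (pixels), "eye" and "attitude" of the camera in the world. Camera axes: x right, y down, z forward; pixel columns grow to the right and rows downward; lengths in m; the calibration is good to about 2 mm. A picture is of the moment at which its call begins: read the wrist's pose just before it. camera_params takes no time and is no camera call; for the wrist camera it gives the pose at the moment of the call.
- r.hand_in(): hands the job in, once; it reports no verdict.
The state is a dict: "clock": time; "joints": joint angles; "qvel": joint speeds; "tau": joint torques, N m; "tcp_pos": TCP position; "orientation": TCP orientation; "contact_force": force on the tool from outside, world axes, zero at the start; "moment": the same for the moment, N m; "grip_width": finger opening in m.
Only numpy, scipy, OpenCV 4.12 (cv2) and the standard library are available. Lean on these libraries where they do the work, as an engineer would, in place of code of your own. Each camera call takes 0.05 s, during which the arm holds its last target.

## Working session

There is one attempt and no reset: what is moved stays moved. The work goes in short steps, Python scripts to look and compute and a tool call to move; the robot and the scene stay as the last step left them, time stands still between calls to the robot, and variables do not carry over. Pictures are saved under pics/ and viewed, and the job is handed in when it is done.

Besides the shell and the picture viewer there is one more tool, called after ">>>" by a JSON object that holds its "method" and its "body", one argument or row to a line. carry_out: Moves the arm, as the interface text tells. Its arguments: {"type":"object","properties":{"motion":{"type":"string"},"newtons":{"type":"number"}},"required":["motion"]}

```bash
ls; mkdir -p pics; python3 - <<'E'
from bench import r,grab_frame,camera_params
import cv2
o=r.get_obs();print(o)
for n in("side","top","wrist"):
    p=camera_params(n);print(n,p)
    cv2.imwrite(f"pics/{n}0.png",cv2.cvtColor(grab_frame(n),cv2.COLOR_RGB2BGR))
E
```

```text
pics
{'clock': 0.0, 'joints': array([ 1.18592413,  0.47779895,  0.02231492,  1.55646924, -0.01147169,
        1.10928214, -0.08313679]), 'qvel': array([ 0.00115424, -0.00072772,  0.00016885, -0.00051325, -0.00020564,
       -0.00218988,  0.00059596]), 'tau': array([ 1.73452790e-04, -5.96455872e+01,  1.60830840e+00, -2.81193709e+01,
        1.24768488e-02,  9.39875812e-03,  9.05723027e-06]), 'tcp_pos': array([ 0.18427419, -0.64873949,  0.2303185 ]), 'orientation': array([-3.10978619e+00, -4.33150155e-01,  6.28393373e-04]), 'contact_force': array([ 0.30507184, -0.23774415, -1.07146478]), 'moment': array([ 0.06572398, -0.02127788,  0.00604611]), 'grip_width': 0.08509429730896131}
side {'fx': 468.8767521339155, 'fy': 468.8767521339155, 'cx': 286.9991779533463, 'cy': 207.7748331181753, 'eye': array([ 0.51187976, -1.02770308,  1.00239838]), 'attitude': array([-2.32296268,  0.07105551, -0.00326242])}
top {'fx': 502.1282249543502, 'fy': 502.1282249543502, 'cx': 283.93769864025603, 'cy': 208.6604081093698, 'eye': array([ 0.37957239, -0.02194073,  1.44895027]), 'attitude': array([-2.14660095,  2.16132761, -0.17053738])}
wrist {'fx': 326.37134859762, 'fy': 326.37134859762, 'cx': 275.936192106567, 'cy': 206.82516699237433, 'eye': array([ 0.26096918, -0.62721363,  0.37278276]), 'attitude': array([ 2.29418882, -1.73323666, -0.27836068])}
```

View pics/top0.png

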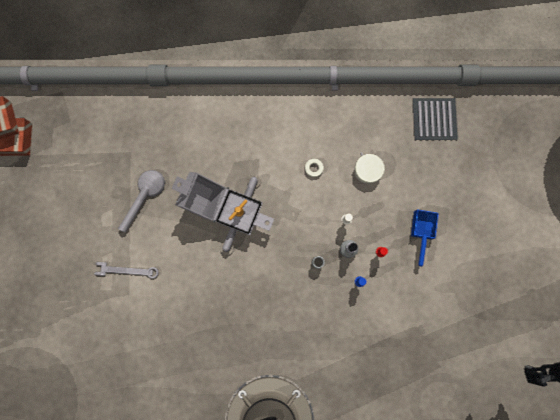

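View pics/side0.png

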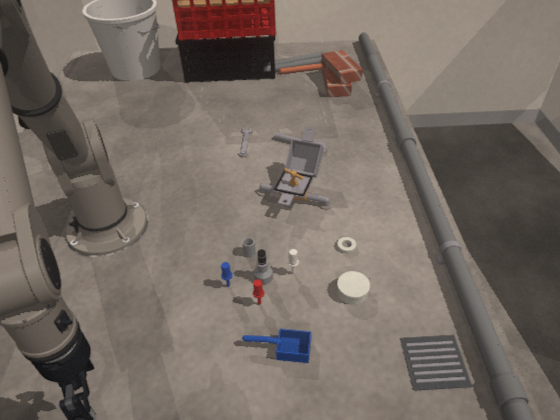

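View pics/wrist0.png

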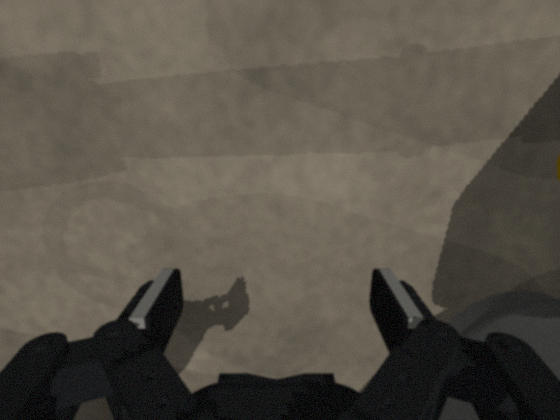

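```bash
cat > h.py <<'E'
import numpy as np,cv2
from scipy.spatial.transform import Rotation as R
def P(n):
    from bench import camera_params
    return camera_params(n)
def proj(p,X):
    X=np.atleast_2d(X);Rm=R.from_rotvec(p['attitude']).as_matrix()
    c=(X-p['eye'])@Rm
    return np.c_[p['fx']*c[:,0]/c[:,2]+p['cx'],p['fy']*c[:,1]/c[:,2]+p['cy']]
def back(p,uv,z):
    uv=np.atleast_2d(np.array(uv,float));Rm=R.from_rotvec(p['attitude']).as_matrix()
    d=np.c_[(uv[:,0]-p['cx'])/p['fx'],(uv[:,1]-p['cy'])/p['fy'],np.ones(len(uv))]@Rm.T
    t=(z-p['eye'][2])/d[:,2]
    return p['eye']+d*t[:,None]
def crop(f,out,x0,y0,x1,y1,s):
    im=cv2.imread(f)[y0:y1,x0:x1];cv2.imwrite(out,cv2.resize(im,None,fx=s,fy=s,interpolation=cv2.INTER_CUBIC))
E
python3 - <<'E'
from h import *
crop('pics/top0.png','pics/c1.png',160,150,290,260,6)
crop('pics/top0.png','pics/c2.png',290,190,410,300,6)
crop('pics/side0.png','pics/c3.png',250,120,340,220,6)
crop('pics/side0.png','pics/c4.png',210,225,310,315,6)
E
```

```text
(no output)
```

View pics/c1.png

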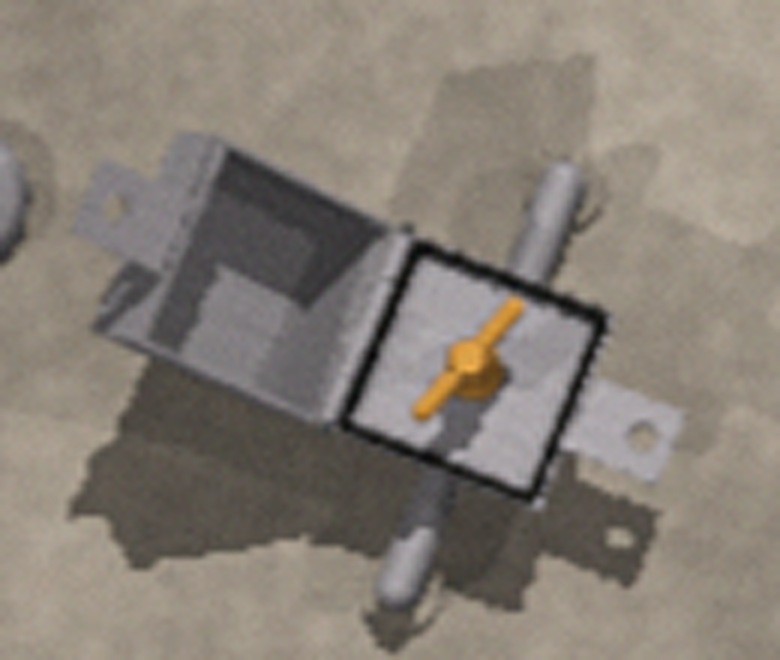

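View pics/c2.png

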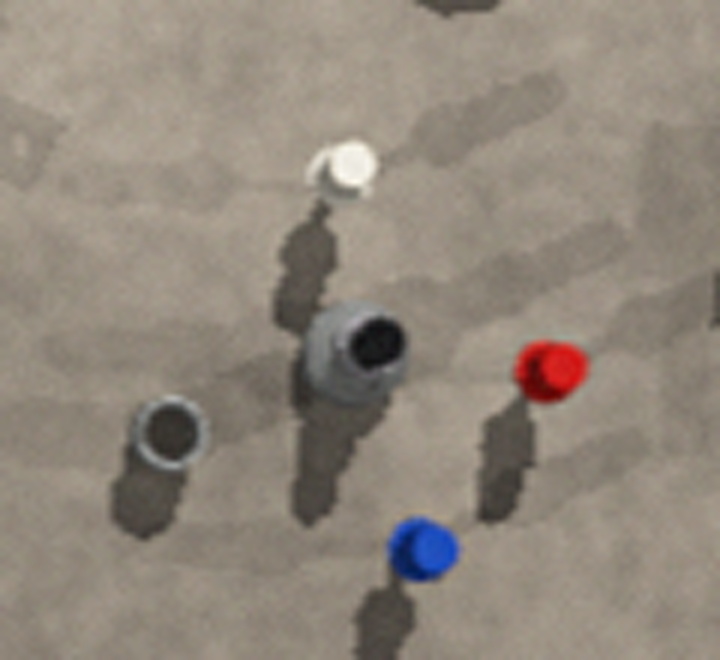

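View pics/c3.png

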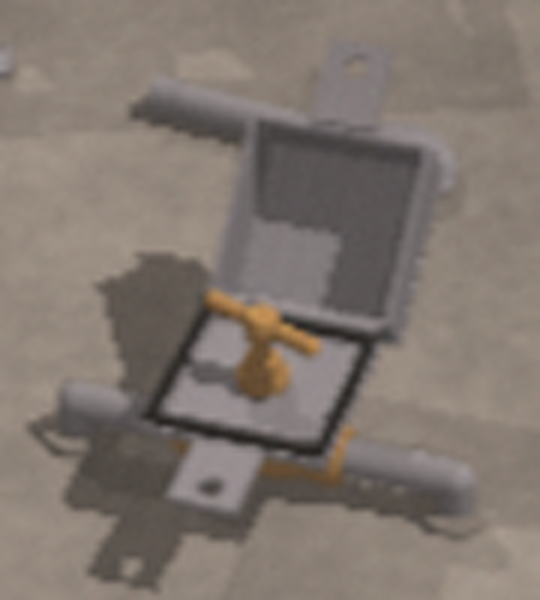

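View pics/c4.png

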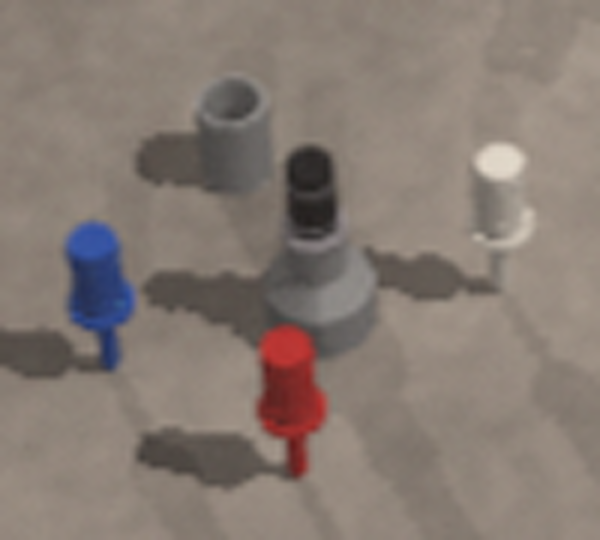

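```bash
cat > m0.py <<'E'
from h import *
from scipy.optimize import least_squares
T=P('top');S=P('side')
def f(c,x0,y0): return ((np.array(c,float)+.5)/6-.5+[x0,y0])
t=lambda a:f(a,160,150); s=lambda a:f(a,250,120)
def G(v,p): 
    c,sn=np.cos(v[2]),np.sin(v[2]); return np.array([v[0]+c*p[0]-sn*p[1],v[1]+sn*p[0]+c*p[1],p[2]])
def model(v):
    ph=v[4]+.05
    out=[]
    H=np.array([0,.054-.138*np.cos(ph)+.0055*np.sin(ph),.066+.138*np.sin(ph)+.0055*np.cos(ph)])
    b=v[3]
    A=np.array([.036*np.cos(b),.036*np.sin(b),.102]);B=A*[-1,-1,1]
    return [G(v,q) for q in ([0,-.084,.064],H,A,B,[0,0,.110])]
obs_t=[t((643,436)),t((116,207)),t((515,305)),t((424,410)),t((470,357))]
obs_s=[s((210,485)),s((356,63)),s((312,348)),s((217,300)),s((263,316))]
def res(v):
    m=model(v)
    return np.r_[(proj(T,m)-obs_t).ravel(),(proj(S,m)-obs_s).ravel()]
if __name__=='__main__':
    g=back(T,obs_t[4],.11)[0]
    best=min((least_squares(res,[g[0],g[1],-.4,b,2.1]) for b in(-1,0,1)),key=lambda q:q.cost)
    print(best.x,best.cost);print(best.fun.reshape(2,-1,2).round(1))
    for n,q in zip('basehole coverhole A B boss'.split(),model(best.x)):print(n,q.round(4))
    u=lambda a:f(a,290,190);w=lambda a:f(a,210,225)
    print('pin top',back(T,u((376,342)),.104),back(S,w((310,163)),.104))
    print('pins others top',back(T,[u((355,165)),u((556,366)),u((430,548))],.09), 'coupler',back(T,u((170,432)),.048))
    print('tin,tape,scoop',back(T,[(370,168),(314,168),(425,225)],.036),'shower',back(T,(151,182),.026))
E
python3 m0.py
```

```text
[ 0.57240053  0.08226462 -0.38073409 -0.36385979  2.36088798] 6.096666372531126
[[[ 0.1  0.1]
  [ 0.4  0.3]
  [ 1.4 -0.7]
  [-1.6  1.2]
  [-0.4 -0.1]]

 [[ 0.3  0.1]
  [ 0.2  0.7]
  [ 1.3  0.7]
  [-1.2 -0.5]
  [ 0.2 -0.7]]]
basehole [0.5412 0.0043 0.064 ]
coverhole [0.632  0.2312 0.154 ]
A [0.5989 0.0579 0.102 ]
B [0.5459 0.1067 0.102 ]
boss [0.5724 0.0823 0.11  ]
pin top [[ 0.46954612 -0.22525825  0.104     ]] [[ 0.47015291 -0.22900778  0.104     ]]
pins others top [[ 0.5511204  -0.21999108  0.09      ]
 [ 0.45909    -0.3085365   0.09      ]
 [ 0.37819772 -0.24907081  0.09      ]] coupler [[ 0.43228593 -0.13695554  0.048     ]]
tin,tape,scoop [[ 0.70023052 -0.29302649  0.036     ]
 [ 0.70097315 -0.13135406  0.036     ]
 [ 0.53395515 -0.44435952  0.036     ]] shower [[0.66426659 0.33753392 0.026     ]]
```

Candidates for the pin (top view): white (348,217), red (382,252), blue (361,282), black in the grey reducer (352,248), and the empty coupler at (318,262). The crop shows that the black-gripped one in the reducer is the one meant. It lies at about (0.470, -0.227). The guard fit is good to about 1 px.

```bash
cat >> h.py <<'E'
def state():
    from bench import r
    o=r.get_obs();M=R.from_rotvec(o['orientation']).as_matrix()
    return o,np.array(o['tcp_pos']),np.arctan2(M[1,1],M[0,1]),M
def plan(tgt,psi,n,start=None,grip=0.,rnd=1):
    o,p,ps,M=state()
    if start is not None: p,ps=np.array(start[:3],float),start[3]
    tgt=np.array(tgt,float); 
    dpsi=psi-ps; tw=-dpsi/n
    rows=[]
    for i in range(n):
        d=(tgt-p)/(n-i)*1000
        ax=np.array([np.cos(ps+np.pi/2),np.sin(ps+np.pi/2)]);ay=np.array([np.cos(ps),np.sin(ps)])
        rr=[round(d[:2]@ax,rnd),round(d[:2]@ay,rnd),round(-d[2],rnd),round(tw,3)]
        p=p+np.r_[(rr[0]*ax+rr[1]*ay)/1000,-rr[2]/1000]; ps-=rr[3]
        rows.append(f"{grip} "+" ".join(f"{v:g}" for v in rr))
    for i in range(0,n,8):print("; ".join(rows[i:i+8]))
    print('end',p.round(4),round(ps,3))
def show():
    o,p,ps,M=state()
    print('t',round(o['clock'],2),'p',p.round(4),'psi',round(ps,3),'F',np.round(o['contact_force'],1),'Mz',np.round(o['moment'],2),'w',round(o['grip_width'],4),'j',np.round(o['joints'],2),'tz',M[:,2].round(3))
def shot(n,out):
    from bench import grab_frame
    p=P(n);im=cv2.cvtColor(grab_frame(n),cv2.COLOR_RGB2BGR);cv2.imwrite(out,im);
    import pickle;pickle.dump(p,open(out+'.pkl','wb'));return im,p
E
python3 -c "
from h import *
show();plan([.572,.082,.22],.826,16,rnd=0)"
```

```text
t 0.15 p [ 0.1843 -0.6489  0.2305] psi -1.294 F [-0.1  0.1  0.1] Mz [0.05 0.08 0.06] w 0.0852 j [ 1.19  0.48  0.02  1.56 -0.01  1.11 -0.08] tz [-0.     0.001 -1.   ]
0.0 36 -37 1 -0.133; 0.0 40 -32 1 -0.133; 0.0 44 -27 1 -0.133; 0.0 48 -20 1 -0.133; 0.0 50 -14 1 -0.133; 0.0 51 -7 1 -0.133; 0.0 52 -1 0 -0.133; 0.0 51 6 1 -0.133
0.0 50 13 0 -0.133; 0.0 48 20 1 -0.133; 0.0 45 26 0 -0.133; 0.0 41 32 1 -0.133; 0.0 36 37 0 -0.133; 0.0 31 41 1 -0.133; 0.0 26 45 0 -0.133; 0.0 19 48 1 -0.133
end [0.5725 0.0819 0.2195] 0.834
```

>>> {"method": "carry_out", "body": {
  "motion": "0 36 -37 1 -0.133; 0 40 -32 1 -0.133; 0 44 -27 1 -0.133; 0 48 -20 1 -0.133; 0 50 -14 1 -0.133; 0 51 -7 1 -0.133; 0 52 -1 0 -0.133; 0 51 6 1 -0.133"
}}

```text
clock: 1.15
tcp_pos: [0.3784, -0.2826, 0.2244]
orientation: [2.457, 1.957, -0.0]
contact_force: [0.7, -0.3, 0.2]
grip_width: 0.0853
```

>>> {"method": "carry_out", "body": {
  "motion": "0 50 13 0 -0.133; 0 48 20 1 -0.133; 0 45 26 0 -0.133; 0 41 32 1 -0.133; 0 36 37 0 -0.133; 0 31 41 1 -0.133; 0 26 45 0 -0.133; 0 19 48 1 -0.133"
}}

```text
clock: 2.15
tcp_pos: [0.5732, 0.0827, 0.2202]
orientation: [1.126, 2.933, -0.0]
contact_force: [0.8, -1.0, 0.0]
grip_width: 0.0855
```

```bash
python3 -c "
from h import *
show();shot('wrist','pics/w1.png')"
```

```text
t 2.15 p [0.5732 0.0827 0.2202] psi 0.838 F [ 0.8 -1.   0. ] Mz [-0.03  0.04 -0.01] w 0.0855 j [ 0.3   0.42 -0.71  1.76  0.31  1.07  0.32] tz [-0. -0. -1.]
```

View pics/w1.png

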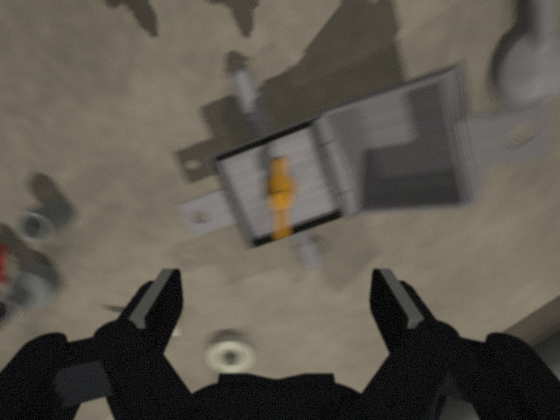

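```bash
python3 -c "
from h import *
from m0 import *
import pickle
p=pickle.load(open('pics/w1.png.pkl','rb'))
v=[ 0.5724,0.0823,-0.3807,-0.364,2.361]
print(proj(p,model(v)).round(0))
crop('pics/w1.png','pics/c5.png',170,120,370,270,4)
crop('pics/w1.png','pics/c6.png',440,90,560,190,4)
print(p)
"
```

```text
[[195. 217.]
 [514. 141.]
 [275. 240.]
 [276. 157.]
 [276. 203.]]
{'fx': 326.37134859762, 'fy': 326.37134859762, 'cx': 275.936192106567, 'cy': 206.82516699237433, 'eye': array([0.51283704, 0.13634401, 0.3625314 ]), 'attitude': array([2.59767725, 1.15665059, 0.18599182])}
```

View pics/c5.png

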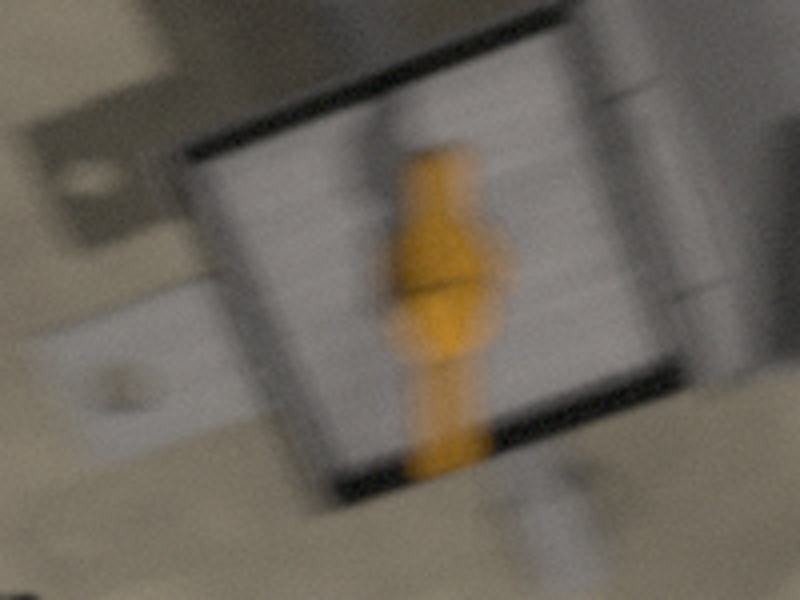

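```bash
python3 -c "
from h import *
show();plan([.5724,.0823,.087],.826,5,rnd=1)"
```

```text
t 2.2 p [0.5751 0.0907 0.2206] psi 0.85 F [3.3 5.7 1.9] Mz [ 0.37 -0.2  -0.  ] w 0.0858 j [ 0.29  0.42 -0.72  1.76  0.31  1.07  0.32] tz [ 0.003  0.006 -1.   ]
0.0 -0.7 -1.6 26.7 0.005; 0.0 -0.7 -1.6 26.7 0.005; 0.0 -0.7 -1.6 26.7 0.005; 0.0 -0.8 -1.6 26.8 0.005; 0.0 -0.7 -1.6 26.7 0.005
end [0.5724 0.0823 0.087 ] 0.825
```

>>> {"method": "carry_out", "body": {
  "motion": "0 0 0 0 0; 0 0 0 0 0; 0 0 0 26 0.008; 0 0 0 26 0; 0 0 0 26 0; 0 0 0 26 0; 0 0 0 20 0; 0 0 0 8 0",
  "newtons": 60
}}

```text
clock: 3.2
tcp_pos: [0.5721, 0.0802, 0.0873]
orientation: [-1.145, -2.924, 0.002]
contact_force: [-0.2, 0.0, -0.0]
grip_width: 0.085
```

```bash
python3 -c "
from h import *
show();shot('wrist','pics/w2.png')
from m0 import *
p=P('wrist')
v=[ 0.5724,0.0823,-0.3807,-0.364,2.361]
print(proj(p,model(v)).round(0));show()"
```

```text
t 3.2 p [0.5721 0.0802 0.0873] psi 0.825 F [-0.2  0.  -0. ] Mz [ 0.    0.02 -0.02] w 0.085 j [ 0.23  0.58 -0.63  1.88  0.45  0.84  0.19] tz [-0.001 -0.001 -1.   ]
[[146. 296.]
 [908. 198.]
 [281. 352.]
 [281. 211.]
 [281. 297.]]
t 3.25 p [0.572  0.0805 0.087 ] psi 0.825 F [ 0.7 -0.4  0.2] Mz [ 0.01  0.01 -0.02] w 0.0852 j [ 0.23  0.58 -0.63  1.88  0.45  0.84  0.19] tz [-0.002 -0.001 -1.   ]
```

View pics/w2.png

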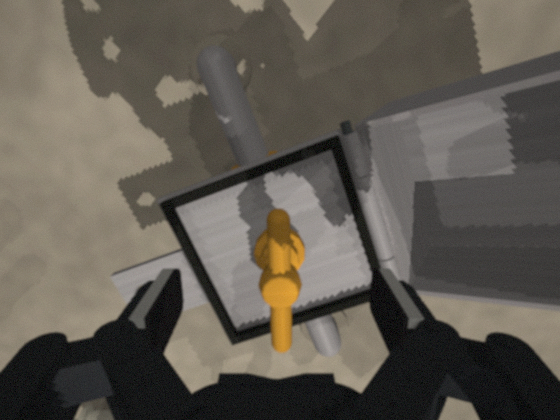

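>>> {"method": "carry_out", "body": {
  "motion": "1 0 0 0 0; 1 0 0 0 0; 1 0 0 0 0; 1 0 0 0 0; 1 0 0 0 0; 1 0 0 0 0.05; 1 0 0 0 0.1; 1 0 0 0 0.1",
  "newtons": 50
}}

```text
clock: 4.25
tcp_pos: [0.5728, 0.0814, 0.0889]
orientation: [1.503, 2.758, -0.0]
contact_force: [-2.8, -1.2, 6.9]
grip_width: 0.0164
```

```bash
python3 -c "
from h import *
show();shot('wrist','pics/w3.png');show()"
```

```text
t 4.25 p [0.5728 0.0814 0.0889] psi 0.573 F [-2.8 -1.2  6.9] Mz [-0.22  0.46  0.08] w 0.0164 j [ 0.19  0.56 -0.57  1.88  0.4   0.82 -0.02] tz [ 0. -0. -1.]
t 4.3 p [0.5728 0.0814 0.0889] psi 0.569 F [-1.5 -0.6  6.2] Mz [-0.13  0.34  0.03] w 0.0167 j [ 0.19  0.56 -0.57  1.88  0.4   0.82 -0.03] tz [ 0.    -0.001 -1.   ]
```

View pics/w3.png

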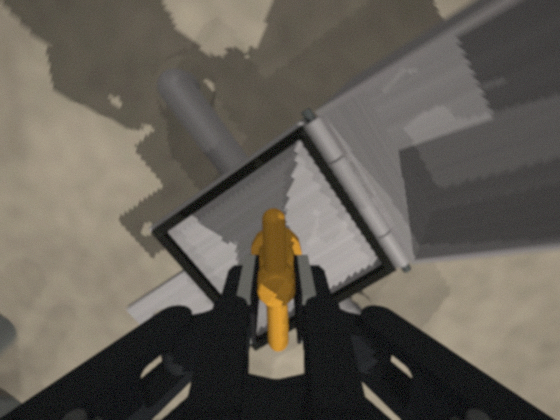

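>>> {"method": "carry_out", "body": {
  "motion": "1 0 0 -1 0.18; 1 0 0 -1 0.18; 1 0 0 0 0.18; 1 0 0 0 0.18; 1 0 0 0 0.18; 1 0 0 0 0.18; 1 0 0 0 0.18; 1 0 0 0 0.18"
}}

```text
clock: 5.3
tcp_pos: [0.5713, 0.0815, 0.0891]
orientation: [-2.95, -1.079, 0.004]
contact_force: [0.5, 0.6, -5.2]
grip_width: 0.0163
```

```bash
python3 -c "
from h import *
show()"
```

```text
t 5.3 p [0.5713 0.0815 0.0891] psi -0.869 F [ 0.5  0.6 -5.2] Mz [0.15 0.15 0.08] w 0.0163 j [-0.07  0.5  -0.23  1.9   0.16  0.76 -1.26] tz [-0.003 -0.    -1.   ]
```

>>> {"method": "carry_out", "body": {
  "motion": "1 0 0 1 0.18; 1 0 0 0 0.18; 1 0 0 0 0.18; 1 0 0 0 0.18; 1 0 0 0 0.18; 1 0 0 0 0.18; 1 0 0 0 0.18; 1 0 0 0 0.18"
}}

```text
clock: 6.3
tcp_pos: [0.5714, 0.083, 0.089]
orientation: [-2.93, 1.132, 0.004]
contact_force: [-3.8, 2.4, 0.8]
grip_width: 0.0166
```

```bash
python3 -c "
from h import *
show();shot('wrist','pics/w4.png')"
```

```text
t 6.3 p [0.5714 0.083  0.089 ] psi -2.308 F [-3.8  2.4  0.8] Mz [0.6  0.63 0.05] w 0.0166 j [-0.35  0.49  0.13  1.92 -0.09  0.74 -2.48] tz [-0.002  0.001 -1.   ]
```

View pics/w4.png

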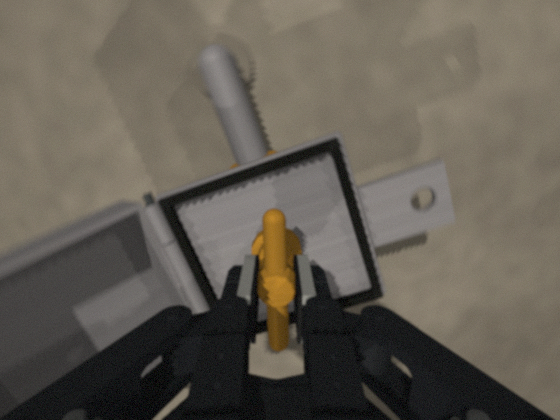

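>>> {"method": "carry_out", "body": {
  "motion": "1 0 0 0 0.18; 1 0 0 0 0.18; 0 0 0 0 0; 0 0 0 0 0; 0 0 0 0 0; 0 0 0 -12 0; 0 0 0 -12 0; 0 0 0 0 -0.18"
}}

```text
clock: 7.35
tcp_pos: [0.5738, 0.0816, 0.1153]
orientation: [-2.821, 1.378, -0.004]
contact_force: [-0.2, -1.2, -0.8]
grip_width: 0.0854
```

>>> {"method": "carry_out", "body": {
  "motion": "0 0 0 0 -0.18; 0 0 0 0 -0.18; 0 0 0 0 -0.18; 0 0 0 0 -0.18; 0 0 0 0 -0.18; 0 0 0 0 -0.18; 0 0 0 0 -0.18; 0 0 0 0 -0.18"
}}

```text
clock: 8.35
tcp_pos: [0.5732, 0.0812, 0.1144]
orientation: [3.03, 0.827, 0.002]
contact_force: [0.8, -0.1, -0.2]
grip_width: 0.0856
```

>>> {"method": "carry_out", "body": {
  "motion": "0 0 0 0 -0.18; 0 0 0 0 -0.18; 0 0 0 0 -0.18; 0 0 0 0 -0.18; 0 0 0 0 -0.18; 0 0 0 0 -0.18; 0 0 0 0 -0.18; 0 0 0 0 -0.18"
}}

```text
clock: 9.35
tcp_pos: [0.5733, 0.081, 0.1144]
orientation: [1.733, 2.618, 0.0]
contact_force: [0.6, 0.2, 0.2]
grip_width: 0.0854
```

```bash
python3 -c "
from h import *
show();shot('wrist','pics/w5.png')"
```

```text
t 9.35 p [0.5733 0.081  0.1144] psi 0.402 F [0.6 0.2 0.2] Mz [-0.01  0.04  0.04] w 0.0854 j [ 0.14  0.51 -0.5   1.87  0.32  0.85 -0.12] tz [ 0.002 -0.001 -1.   ]
```

View pics/w5.png

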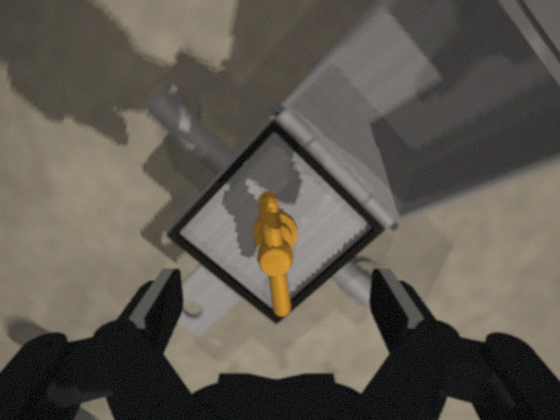

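>>> {"method": "carry_out", "body": {
  "motion": "0 0 0 0 -0.07; 0 0 0 13 0; 0 0 0 13 0; 1 0 0 0 0; 1 0 0 0 0; 1 0 0 0 0; 1 0 0 0 0; 1 0 0 0 0"
}}

```text
clock: 10.4
tcp_pos: [0.5726, 0.0814, 0.0878]
orientation: [1.649, 2.674, -0.0]
contact_force: [-2.2, -0.9, 5.2]
grip_width: 0.0167
```

>>> {"method": "carry_out", "body": {
  "motion": "1 0 0 0 0.1; 1 0 0 0 0.18; 1 0 0 0 0.18; 1 0 0 0 0.18; 1 0 0 0 0.18; 1 0 0 0 0.18; 1 0 0 0 0.18; 1 0 0 0 0.18"
}}

```text
clock: 11.4
tcp_pos: [0.5714, 0.0816, 0.0878]
orientation: [-2.966, -1.035, 0.003]
contact_force: [-6.9, -0.3, 7.9]
grip_width: 0.0165
```

```bash
python3 -c "
from h import *
show();shot('wrist','pics/w6.png')"
```

```text
t 11.4 p [0.5714 0.0816 0.0878] psi -0.899 F [-6.9 -0.3  7.9] Mz [0.01 1.28 0.07] w 0.0165 j [-0.12  0.5  -0.17  1.9   0.12  0.75 -1.26] tz [-0.002 -0.    -1.   ]
```

View pics/w6.png

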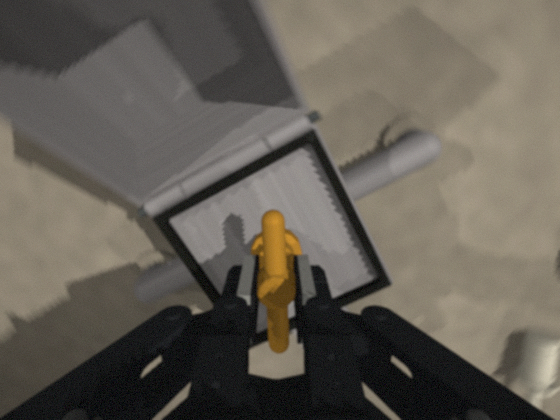

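>>> {"method": "carry_out", "body": {
  "motion": "1 0 0 0 0.18; 1 0 0 0 0.18; 1 0 0 0 0.18; 1 0 0 0 0.18; 1 0 0 0 0.18; 1 0 0 0 0.18; 1 0 0 0 0.15; 1 0 0 0 0"
}}

```text
clock: 12.45
tcp_pos: [0.5714, 0.0828, 0.0878]
orientation: [-3.022, 0.859, 0.004]
contact_force: [-5.8, 1.8, 8.1]
grip_width: 0.0165
```

```bash
python3 -c "
from h import *
show();shot('wrist','pics/w7.png')"
```

```text
t 12.45 p [0.5714 0.0828 0.0878] psi -2.124 F [-5.8  1.8  8.1] Mz [ 0.41  1.28 -0.1 ] w 0.0165 j [-0.35  0.5   0.13  1.92 -0.1   0.74 -2.29] tz [-0.002  0.001 -1.   ]
```

View pics/w7.png

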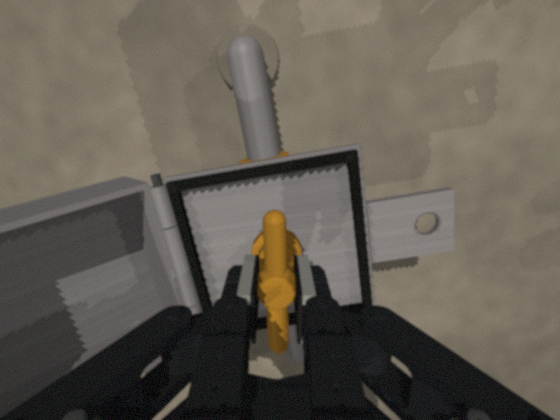

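>>> {"method": "carry_out", "body": {
  "motion": "1 0 0 0 0.08; 1 0 0 0 0.08; 1 0 0 0 0.08; 1 0 0 0 0.08; 1 0 0 0 0.08; 1 0 0 0 0; 1 0 0 0 0; 1 0 0 0 0"
}}

```text
clock: 13.5
tcp_pos: [0.5725, 0.0818, 0.0877]
orientation: [-2.793, 1.439, 0.0]
contact_force: [-3.7, -0.6, 5.5]
grip_width: 0.0166
```

```bash
python3 -c "
from h import *
show();shot('wrist','pics/w8.png')"
```

```text
t 13.5 p [0.5725 0.0818 0.0877] psi -2.522 F [-3.7 -0.6  5.5] Mz [-0.01  0.61  0.3 ] w 0.0166 j [-0.43  0.5   0.24  1.92 -0.17  0.74 -2.62] tz [-0.  0. -1.]
```

View pics/w8.png

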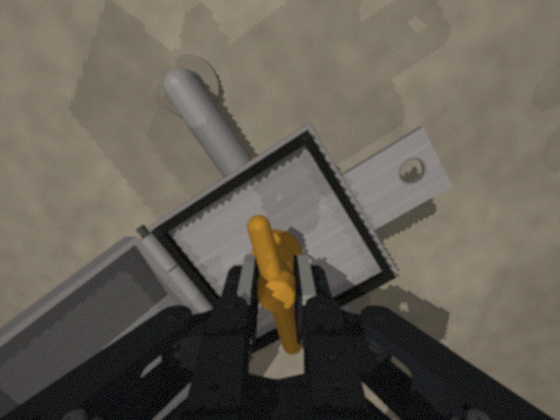

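>>> {"method": "carry_out", "body": {
  "motion": "1 0 0 0 0.05; 1 0 0 0 0.05; 1 0 0 0 0; 1 0 0 0 0; 0 0 0 0 0; 0 0 0 0 0; 0 0 0 0 0; 0 0 0 -3 0"
}}

```text
clock: 14.55
tcp_pos: [0.5725, 0.0814, 0.0902]
orientation: [2.716, -1.579, -0.001]
contact_force: [0.2, 0.3, -0.1]
grip_width: 0.085
```

```bash
python3 -c "
from h import *
show();shot('wrist','pics/w9.png')
from m0 import *
for b in (-.364-6.2,-.364-6.3):
  v=[ 0.5724,0.0823,-0.3807,b,2.361]
  print(proj(P('wrist'),model(v)).round(0)[2:])
"
```

```text
t 14.55 p [0.5725 0.0814 0.0902] psi -2.624 F [ 0.2  0.3 -0.1] Mz [-0.02  0.04  0.01] w 0.085 j [-0.45  0.5   0.26  1.92 -0.19  0.74 -2.71] tz [-0. -0. -1.]
[[242. 218.]
 [303. 345.]
 [274. 296.]]
[[250. 215.]
 [296. 347.]
 [274. 296.]]
```

View pics/w9.png

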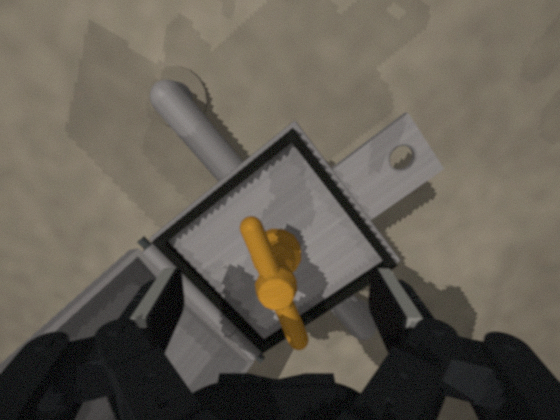

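```bash
cat > cov.py <<'E'
from h import *
v=[0.5724,0.0823,-0.3807]
def W(y,z,x=0.):
    c,s=np.cos(v[2]),np.sin(v[2]);return np.array([v[0]+c*x-s*y,v[1]+s*x+c*y,z])
def face(r,ph,h=.0055):
    return np.array([.054-r*np.cos(ph)+h*np.sin(ph),.066+r*np.sin(ph)+h*np.cos(ph)])
def tcp(ph,press=.001,r=.135):
    if ph>np.pi/2:
        k=min(1,(ph-np.pi/2)/.2); yf=(1-k)*face(r,ph)[0]+k*face(.152,ph)[0]; z=face(r,ph)[1]; return W(yf+.011-press,z)
    a=face(r,ph); n=np.array([np.sin(ph),np.cos(ph)]); a=a-press*n
    return W(a[0]+.011,a[1])
E
python3 - <<'E'
from cov import *
show()
s=[.5725,.0815,.0905,-2.624]
plan([.5725,.0815,.25],-2.624+.72,4,s,grip=1,rnd=0)
h=face(.152,2.41); H=W(h[0]+.011+.014,.25);print(H)
plan(H,-.381,9,[.5725,.0815,.25,-1.904],grip=1,rnd=0)
E
```

```text
t 14.6 p [0.5729 0.0815 0.0907] psi -2.624 F [ 0.4 -0.6  0.9] Mz [ 0.02 -0.   -0.01] w 0.0853 j [-0.45  0.5   0.26  1.92 -0.19  0.74 -2.71] tz [ 0.  0. -1.]
1 0 0 -40 -0.18; 1 0 0 -40 -0.18; 1 0 0 -40 -0.18; 1 0 0 -39 -0.18
end [0.5725 0.0815 0.2495] -1.904
[0.64514578 0.26406237 0.25      ]
1 1 -22 -0 -0.169; 1 5 -21 -0 -0.169; 1 8 -20 -0 -0.169; 1 11 -19 -0 -0.169; 1 14 -16 -0 -0.169; 1 17 -14 -0 -0.169; 1 19 -11 -0 -0.169; 1 21 -7 -0 -0.169
1 22 -3 -0 -0.169
end [0.6457 0.264  0.25  ] -0.383
```

>>> {"method": "carry_out", "body": {
  "motion": "0 0 0 -40 -0.18; 1 0 0 -40 -0.18; 1 0 0 -40 -0.18; 1 0 0 -39 -0.18; 1 1 -22 0 -0.169; 1 5 -21 0 -0.169; 1 8 -20 0 -0.169; 1 11 -19 0 -0.169"
}}

```text
clock: 15.6
tcp_pos: [0.6049, 0.1629, 0.2494]
orientation: [3.094, 0.544, 0.0]
contact_force: [0.2, 0.4, -0.1]
grip_width: -0.0003
```

>>> {"method": "carry_out", "body": {
  "motion": "1 14 -16 0 -0.169; 1 17 -14 0 -0.169; 1 19 -11 0 -0.169; 1 21 -7 0 -0.169; 1 22 -3 0 -0.169; 1 0 0 0 0; 1 0 0 0 0; 1 0 0 0 0"
}}

```text
clock: 16.6
tcp_pos: [0.6458, 0.2626, 0.2494]
orientation: [2.606, 1.754, -0.001]
contact_force: [0.5, -0.5, 0.4]
grip_width: 0.0002
```

```bash
python3 -c "
from cov import *
show();shot('side','pics/s1.png');shot('top','pics/t1.png')
crop('pics/side0.png','pics/x.png',250,120,340,220,6)
crop('pics/s1.png','pics/c7.png',220,60,360,220,4)
import cv2
cv2.imwrite('pics/c8.png',np.hstack([cv2.imread('pics/c7.png'),cv2.resize(cv2.imread('pics/t1.png')[140:270,150:280],(640,640))])[:,:1200])
"
```

```text
t 16.6 p [0.6458 0.2626 0.2494] psi -0.386 F [ 0.5 -0.5  0.4] Mz [-0.07 -0.03  0.06] w 0.0002 j [-0.35  0.51 -0.18  1.46  0.1   1.18 -0.94] tz [ 0.    -0.001 -1.   ]
```

View pics/c8.png

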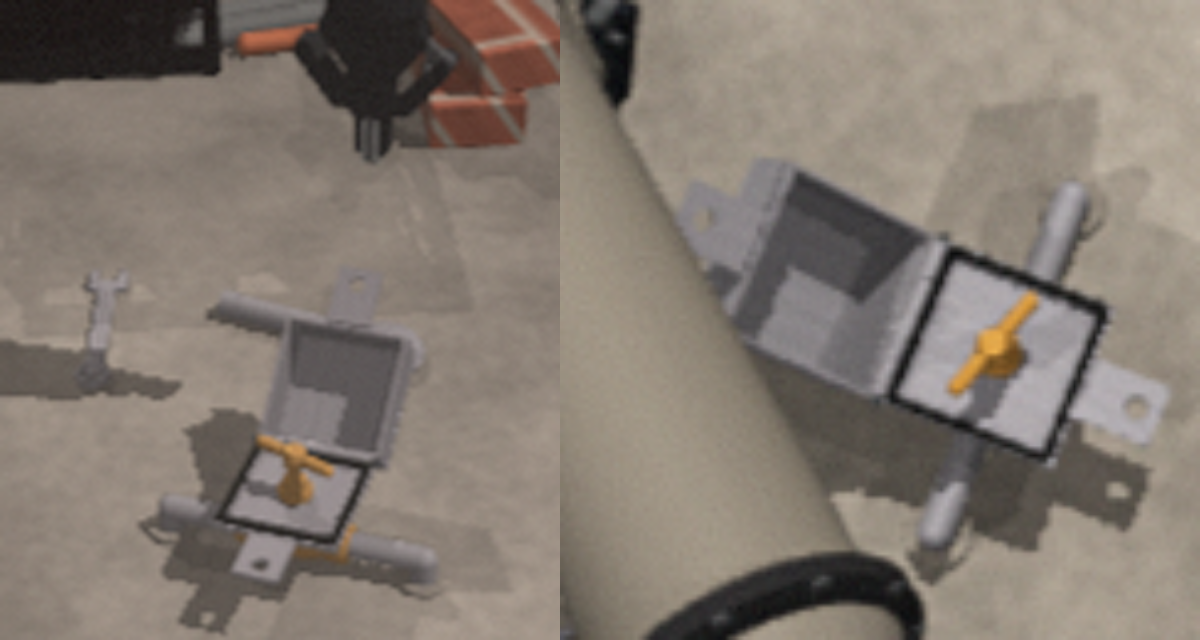

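```bash
python3 - <<'E'
from cov import *
p=np.array([.6457,.264,.25]);ps=-.384
ax=np.array([np.cos(ps+np.pi/2),np.sin(ps+np.pi/2)]);ay=np.array([np.cos(ps),np.sin(ps)])
phs=np.r_[2.41,2.40,np.linspace(2.30,.06,22)]
out=[]
for i,ph in enumerate(phs):
    t=tcp(ph,.001)
    if i==0: t=np.r_[p[:2],t[2]]
    d=(t-p)*1000
    rr=[round(d[:2]@ax),round(d[:2]@ay),round(-d[2])]
    p=p+np.r_[(rr[0]*ax+rr[1]*ay)/1000,-rr[2]/1000]
    out.append('1 %d %d %d 0'%tuple(rr));print(round(ph,2),out[-1],p.round(4))
E
```

```text
2.41 1 0 0 98 0 [0.6457 0.264  0.152 ]
2.4 1 -16 0 -1 0 [0.6397 0.2492 0.153 ]
2.3 1 -11 0 -10 0 [0.6356 0.239  0.163 ]
2.19 1 -12 0 -9 0 [0.6311 0.2278 0.172 ]
2.09 1 -13 0 -9 0 [0.6262 0.2158 0.181 ]
1.98 1 -14 0 -7 0 [0.621  0.2028 0.188 ]
1.87 1 -15 0 -5 0 [0.6154 0.1889 0.193 ]
1.77 1 -16 0 -4 0 [0.6094 0.1741 0.197 ]
1.66 1 -17 0 -3 0 [0.603  0.1583 0.2   ]
1.55 1 -15 0 -1 0 [0.5974 0.1444 0.201 ]
1.45 1 -14 0 0 0 [0.5921 0.1314 0.201 ]
1.34 1 -14 0 3 0 [0.5869 0.1184 0.198 ]
1.23 1 -14 0 3 0 [0.5816 0.1055 0.195 ]
1.13 1 -14 0 5 0 [0.5764 0.0925 0.19  ]
1.02 1 -13 0 7 0 [0.5715 0.0804 0.183 ]
0.91 1 -12 0 7 0 [0.567  0.0693 0.176 ]
0.81 1 -11 0 9 0 [0.5629 0.0591 0.167 ]
0.7 1 -10 0 11 0 [0.5592 0.0498 0.156 ]
0.59 1 -9 0 11 0 [0.5558 0.0415 0.145 ]
0.49 1 -8 0 12 0 [0.5528 0.0341 0.133 ]
0.38 1 -7 0 13 0 [0.5502 0.0276 0.12  ]
0.27 1 -5 0 13 0 [0.5483 0.0229 0.107 ]
0.17 1 -3 0 14 0 [0.5472 0.0202 0.093 ]
0.06 1 -2 0 14 0 [0.5464 0.0183 0.079 ]
```

>>> {"method": "carry_out", "body": {
  "motion": "1 0 0 49 0; 1 0 0 49 0; 1 0 0 0 0; 1 -16 0 -1 0; 1 -11 0 -10 0; 1 -12 0 -9 0; 1 -13 0 -9 0; 1 0 0 0 0"
}}

```text
clock: 17.7
tcp_pos: [0.6287, 0.2163, 0.1855]
orientation: [2.604, 1.756, 0.014]
contact_force: [0.4, 2.8, 2.1]
grip_width: 0.0
```

```bash
python3 -c "
from cov import *
show();shot('side','pics/s2.png')
crop('pics/s2.png','pics/c9.png',220,60,360,220,4)
"
```

```text
t 17.7 p [0.6287 0.2163 0.1855] psi -0.384 F [0.4 2.8 2.1] Mz [ 0.78 -0.21  0.05] w 0.0 j [-0.29  0.51 -0.19  1.62  0.11  1.01 -0.89] tz [ 0.008  0.004 -1.   ]
```

View pics/c9.png

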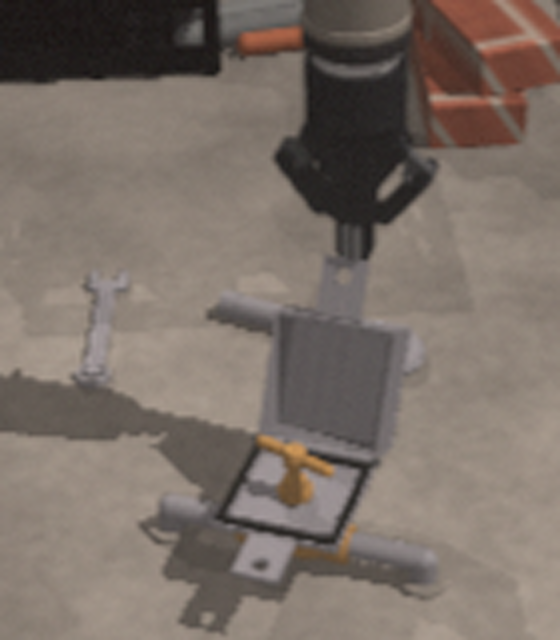

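>>> {"method": "carry_out", "body": {
  "motion": "1 -14 0 -5 0; 1 -15 0 -5 0; 1 -16 0 -4 0; 1 -17 0 -3 0; 1 -15 0 -1 0; 1 -14 0 0 0; 1 -14 0 3 0; 1 0 0 0 0"
}}

```text
clock: 18.75
tcp_pos: [0.5865, 0.1163, 0.1948]
orientation: [2.605, 1.755, -0.003]
contact_force: [-0.2, 0.3, -0.1]
grip_width: 0.0
```

```bash
python3 -c "
from cov import *
show();shot('side','pics/s3.png')
crop('pics/s3.png','pics/c10.png',220,60,360,220,4)
"
```

```text
t 18.75 p [0.5865 0.1163 0.1948] psi -0.385 F [-0.2  0.3 -0.1] Mz [ 0.   -0.01 -0.01] w 0.0 j [-0.16  0.4  -0.18  1.77  0.08  0.98 -0.76] tz [-0.001 -0.001 -1.   ]
```

View pics/c10.png

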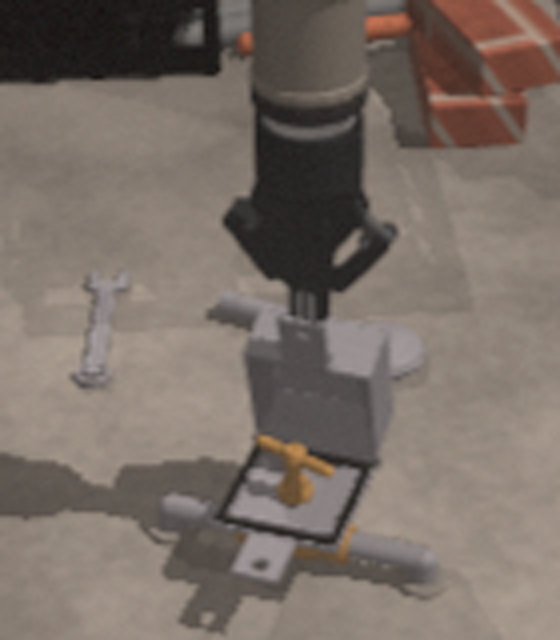

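>>> {"method": "carry_out", "body": {
  "motion": "1 -14 0 2 0; 1 -14 0 4 0; 1 -13 0 6 0; 1 -12 0 7 0; 1 -11 0 9 0; 1 -10 0 11 0; 1 -9 0 11 0; 1 -8 0 12 0"
}}

```text
clock: 19.8
tcp_pos: [0.5529, 0.0333, 0.1324]
orientation: [2.604, 1.758, -0.0]
contact_force: [-0.1, -0.1, -0.1]
grip_width: -0.0001
```

```bash
python3 -c "
from cov import *
show();shot('side','pics/s4.png')
crop('pics/s4.png','pics/c11.png',220,60,360,220,4)
"
```

```text
t 19.8 p [0.5529 0.0333 0.1324] psi -0.383 F [-0.1 -0.1 -0.1] Mz [ 0.04 -0.04  0.05] w -0.0001 j [-0.05  0.4  -0.16  1.93  0.08  0.82 -0.63] tz [-0. -0. -1.]
```

View pics/c11.png

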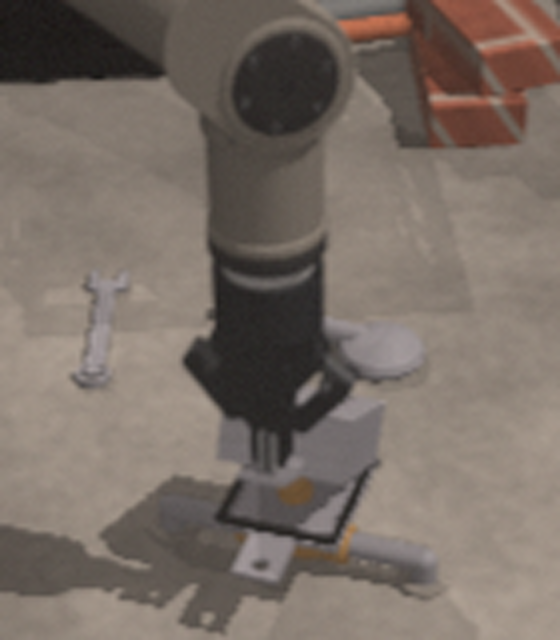

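>>> {"method": "carry_out", "body": {
  "motion": "1 -7 0 13 0; 1 -5 0 13 0; 1 -3 0 13 0; 1 -2 0 12 0; 1 0 0 4 0; 1 0 0 0 0; 1 0 0 0 0; 1 0 0 0 0"
}}

```text
clock: 20.85
tcp_pos: [0.5472, 0.0183, 0.0788]
orientation: [2.603, 1.758, 0.001]
contact_force: [0.0, 0.3, 0.2]
grip_width: -0.0001
```

```bash
python3 -c "
from cov import *
show();shot('side','pics/s5.png')
crop('pics/s5.png','pics/c12.png',220,60,360,220,4)
"
```

```text
t 20.85 p [0.5472 0.0183 0.0788] psi -0.383 F [0.  0.3 0.2] Mz [ 0.02  0.04 -0.08] w -0.0001 j [-0.03  0.47 -0.15  1.98  0.1   0.7  -0.62] tz [ 0.001  0.    -1.   ]
```

View pics/c12.png

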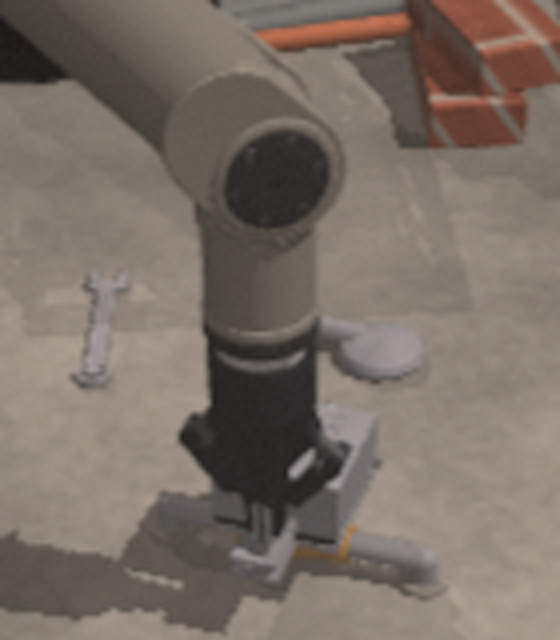

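>>> {"method": "carry_out", "body": {
  "motion": "1 0 0 2 0; 1 0 0 2 0; 1 0 0 0 0; 1 0 0 0 0; 1 0 0 0 0; 1 0 0 0 0; 1 0 0 0 0; 1 0 0 0 0"
}}

```text
clock: 21.9
tcp_pos: [0.5469, 0.0181, 0.0743]
orientation: [2.604, 1.758, 0.0]
contact_force: [0.5, -0.2, 3.5]
grip_width: 0.0002
```

```bash
python3 -c "
from cov import *
plan([.5412,.0043,.20],-.383,4,[.5469,.0181,.0743,-.383],grip=1,rnd=0)
print(back(P('top'),[(370,168)],.036))
"
```

```text
1 -4 -0 -31 -0; 1 -4 -0 -32 -0; 1 -3 -0 -31 -0; 1 -4 -0 -32 -0
end [0.5413 0.0042 0.2003] -0.383
[[ 0.70023052 -0.29302649  0.036     ]]
```

>>> {"method": "carry_out", "body": {
  "motion": "1 0 0 -36 0; 1 -4 0 -30 0; 1 -5 0 -30 0; 1 -5 0 -30 0; 0.4 0 0 0 0; 0.4 0 0 0 0; 0.4 0 0 0 0; 0.4 0 0 0 0"
}}

```text
clock: 22.9
tcp_pos: [0.5411, 0.0053, 0.1993]
orientation: [-2.603, -1.758, 0.002]
contact_force: [-0.5, 0.5, -0.1]
grip_width: 0.0514
```

```bash
python3 -c "
from cov import *
show();shot('wrist','pics/w10.png')
print(proj(P('wrist'),[W(-.0836,.0776),W(-.084,.064),[.4698,-.227,.104]]).round(1))
crop('pics/w10.png','pics/c13.png',180,130,380,280,4)
"
```

```text
t 22.9 p [0.5411 0.0053 0.1993] psi -0.383 F [-0.5  0.5 -0.1] Mz [ 0.   -0.02 -0.04] w 0.0514 j [ 0.01  0.3  -0.16  1.9   0.06  0.95 -0.56] tz [-0.002 -0.    -1.   ]
[[276.9 199.2]
 [276.9 195.1]
 [296.9 437.6]]
```

View pics/w10.png

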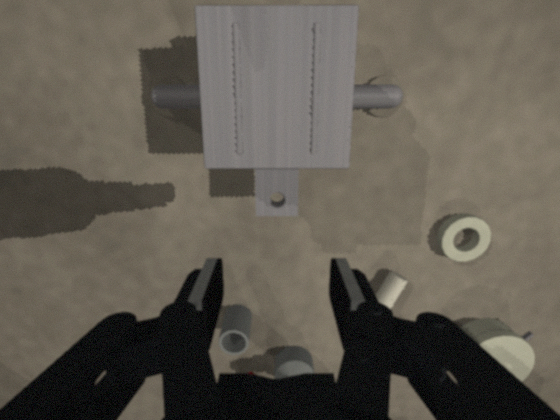

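View pics/c13.png

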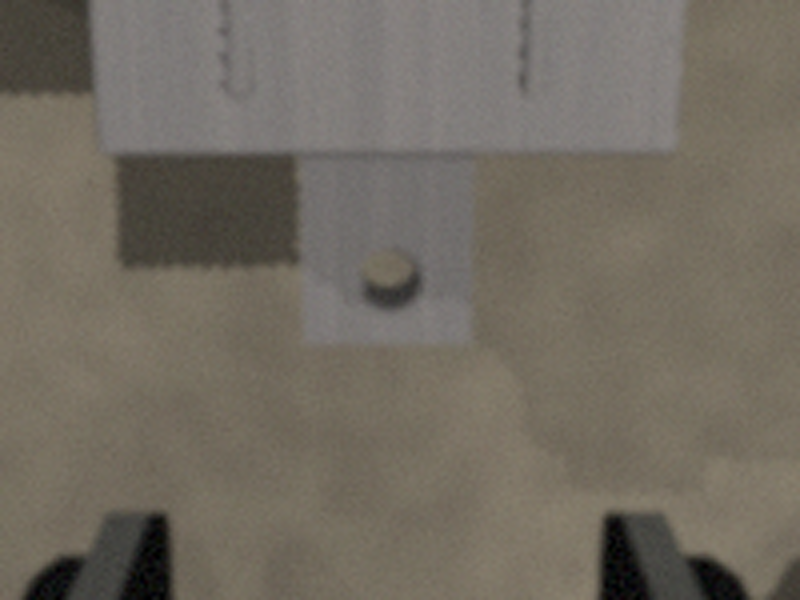

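```bash
python3 -c "
from cov import *
plan([.4698,-.227,.22],.87,7,grip=.4,rnd=0)
"
```

```text
0.4 -35 3 -3 -0.179; 0.4 -34 -3 -3 -0.179; 0.4 -33 -9 -3 -0.179; 0.4 -31 -15 -3 -0.179; 0.4 -28 -21 -3 -0.179; 0.4 -24 -25 -3 -0.179; 0.4 -19 -30 -2 -0.179
end [ 0.4695 -0.2269  0.2196] 0.87
```

>>> {"method": "carry_out", "body": {
  "motion": "0.4 -35 3 -3 -0.179; 0.4 -34 -3 -3 -0.179; 0.4 -33 -9 -3 -0.179; 0.4 -31 -15 -3 -0.179; 0.4 -28 -21 -3 -0.179; 0.4 -24 -25 -3 -0.179; 0.4 -19 -30 -2 -0.179; 0.4 0 0 0 0"
}}

```text
clock: 23.95
tcp_pos: [0.4684, -0.2302, 0.2201]
orientation: [-1.084, -2.948, 0.002]
contact_force: [-0.1, -0.2, -1.3]
grip_width: 0.0513
```

>>> {"method": "carry_out", "body": {
  "motion": "0.4 0 0 0 0; 0.4 0 0 0 0; 0.4 0 0 0 0; 0.4 0 0 0 0; 0.4 0 0 0 0; 0.4 0 0 0 0; 0.4 0 0 0 0; 0.4 0 0 0 0"
}}

```text
clock: 24.95
tcp_pos: [0.4698, -0.2271, 0.2203]
orientation: [1.079, 2.951, -0.0]
contact_force: [0.1, 0.5, -0.7]
grip_width: 0.0516
```

```bash
python3 -c "
from cov import *
show();shot('wrist','pics/w11.png')
print(proj(P('wrist'),[[.4698,-.227,.104],[.4698,-.227,.0]]).round(1))
"
```

```text
t 24.95 p [ 0.4698 -0.2271  0.2203] psi 0.87 F [ 0.1  0.5 -0.7] Mz [-0.01  0.08  0.03] w 0.0516 j [ 0.53  0.25 -0.24  1.92  0.07  0.98  1.13] tz [ 0. -0. -1.]
[[276.7 201.3]
 [276.5 173.9]]
```

View pics/w11.png

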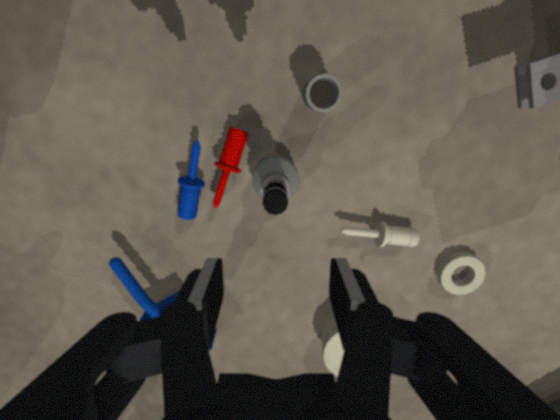

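```bash
python3 -c "
from cov import *
shot('side','pics/s6.png')
a=cv2.imread('pics/side0.png')[215:325,190:330];b=cv2.imread('pics/s1.png')[215:325,190:330];c=cv2.imread('pics/s6.png')[215:325,190:330];d=cv2.imread('pics/t1.png')[185:295,290:430]
o=np.vstack([np.hstack([a,b]),np.hstack([c,d])]);cv2.imwrite('pics/c14.png',cv2.resize(o,None,fx=2.7,fy=2.7))
"
```

```text
(no output)
```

View pics/c14.png

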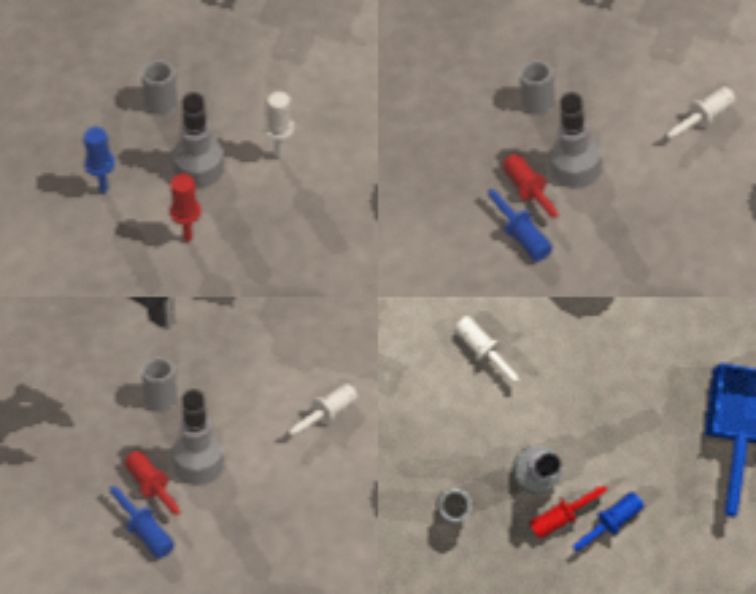

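>>> {"method": "carry_out", "body": {
  "motion": "0.4 0 0 40 0; 0.4 0 0 40 0; 0.4 0 0 35 0; 0.4 0 0 25 0; 0.4 0 0 10 0; 0.4 0 0 1 0; 0.4 0 0 0 0; 0.4 0 0 0 0",
  "newtons": 80
}}

```text
clock: 26.05
tcp_pos: [0.4705, -0.2274, 0.0703]
orientation: [1.078, 2.949, -0.0]
contact_force: [0.9, 0.5, 0.2]
grip_width: 0.0514
```

```bash
python3 -c "
from cov import *
show();shot('wrist','pics/w12.png')
"
```

```text
t 26.05 p [ 0.4705 -0.2274  0.0703] psi 0.87 F [0.9 0.5 0.2] Mz [0.02 0.01 0.  ] w 0.0514 j [ 0.5   0.46 -0.21  2.04  0.15  0.66  1.06] tz [ 0.002 -0.001 -1.   ]
```

View pics/w12.png

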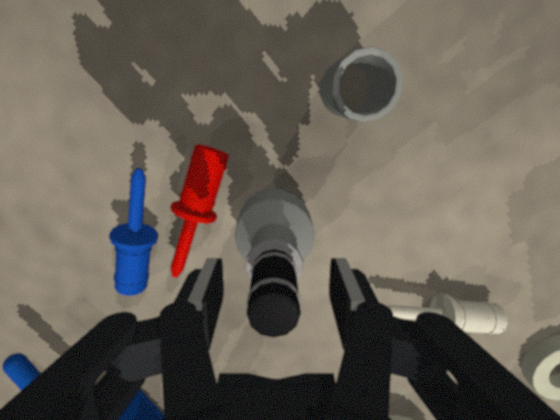

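>>> {"method": "carry_out", "body": {
  "motion": "1 0 0 0 0; 1 0 0 0 0; 1 0 0 0 0; 1 0 0 0 0; 1 0 0 -4 0; 1 0 0 -8 0; 1 0 0 -12 0; 1 0 0 -16 0"
}}

```text
clock: 27.1
tcp_pos: [0.4698, -0.227, 0.1103]
orientation: [-1.078, -2.951, -0.0]
contact_force: [-0.9, -1.2, -0.9]
grip_width: 0.0205
```

>>> {"method": "carry_out", "body": {
  "motion": "1 0 0 -18 0; 1 0 0 -18 0; 1 0 0 -10 0; 1 0 0 0 0; 1 0 0 0 0; 1 0 0 0 0; 1 0 0 0 0; 1 0 0 0 0"
}}

```text
clock: 28.1
tcp_pos: [0.4697, -0.227, 0.1551]
orientation: [-1.078, -2.95, -0.0]
contact_force: [0.3, -0.9, -0.2]
grip_width: 0.0203
```

```bash
python3 -c "
from cov import *
show();shot('wrist','pics/w13.png');shot('side','pics/s7.png')
crop('pics/s7.png','pics/c15.png',190,190,330,310,5)
"
```

```text
t 28.1 p [ 0.4697 -0.227   0.1551] psi 0.87 F [ 0.3 -0.9 -0.2] Mz [-0.   -0.02 -0.01] w 0.0203 j [ 0.52  0.33 -0.23  1.98  0.1   0.84  1.11] tz [-0.  0. -1.]
```

View pics/w13.png

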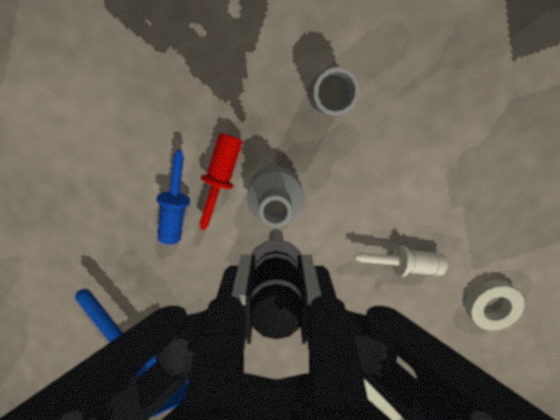

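View pics/c15.png

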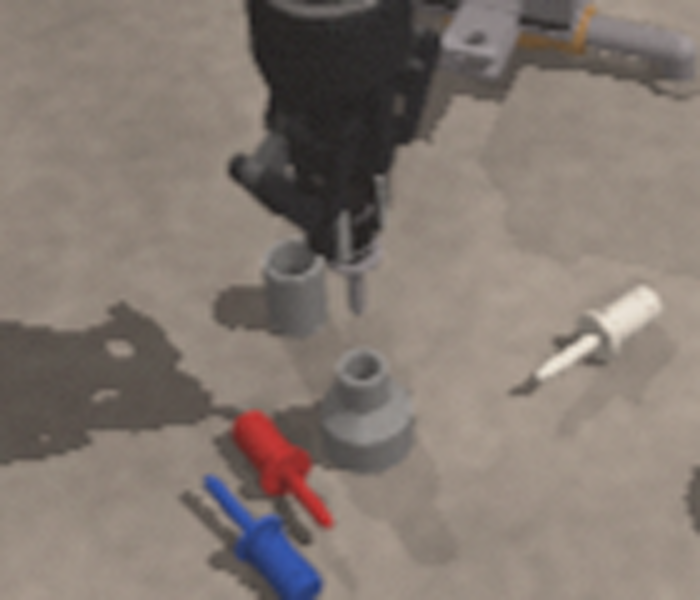

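```bash
python3 -c "
from cov import *
o,p,ps,M=state()
w=P('wrist');X=p+np.array([[0,0,-.055],[0,0,-.006],[0,0,.034]])
print(proj(w,X).round(1));X[:,:2]+=.005*np.array([np.cos(ps+np.pi/2),np.sin(ps+np.pi/2)]);print('+5mm x',proj(w,X).round(1))
print(proj(P('side'),p+np.array([[0,0,-.055],[0,0,-.01]])).round(1))
crop('pics/w13.png','pics/c16.png',215,180,335,350,4)
crop('pics/s7.png','pics/c17.png',230,220,290,265,10)
"
```

```text
[[276.9 229.4]
 [277.1 265.9]
 [277.5 315.4]]
+5mm x [[276.9 222.3]
 [277.1 257.1]
 [277.5 304.5]]
[[261.2 252.2]
 [260.1 240.2]]
```

View pics/c16.png

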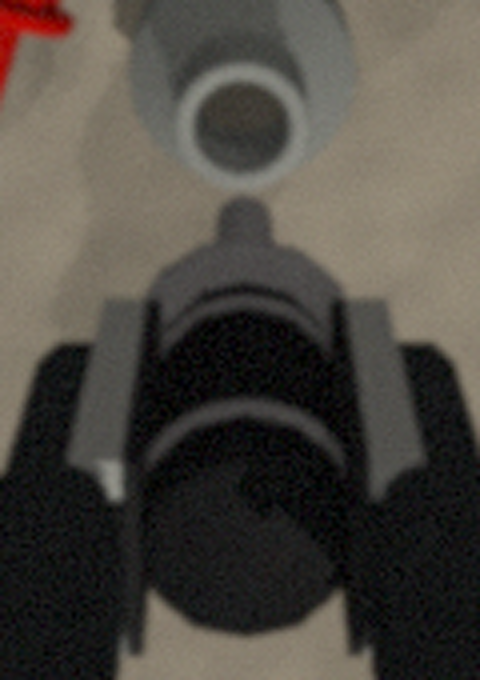

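View pics/c17.png

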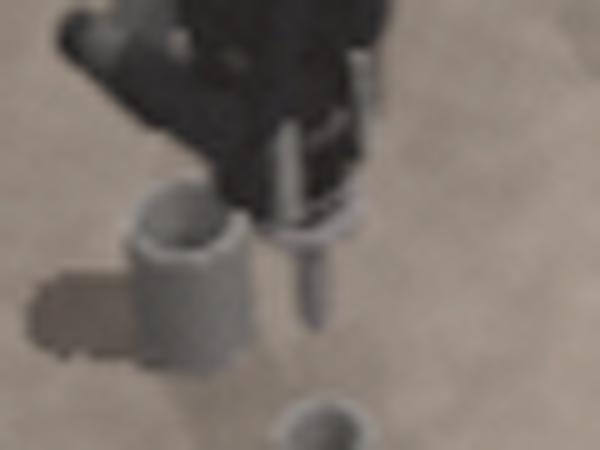

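```bash
python3 -c "
from cov import *
print(W(-.0836,.0776),W(-.084,.064))
t=W(-.0838,.155)
plan(t,-.381,8,[.4697,-.227,.1551,.87],grip=1,rnd=0)
"
```

```text
[0.54133671 0.00468536 0.0776    ] [0.54118808 0.004314   0.064     ]
1 12 28 0 0.156; 1 16 26 0 0.156; 1 20 23 0 0.156; 1 23 19 0 0.156; 1 26 16 0 0.156; 1 28 12 0 0.156; 1 29 7 0 0.156; 1 30 2 0 0.156
end [0.5412 0.0044 0.1551] -0.378
```

>>> {"method": "carry_out", "body": {
  "motion": "1 12 28 -4 0.156; 1 16 26 -4 0.156; 1 20 23 0 0.156; 1 23 19 0 0.156; 1 26 16 0 0.156; 1 28 12 0 0.156; 1 29 7 4 0.156; 1 30 2 4 0.156"
}}

```text
clock: 29.2
tcp_pos: [0.5417, 0.0053, 0.1553]
orientation: [2.604, 1.758, 0.0]
contact_force: [0.1, 0.3, -0.8]
grip_width: 0.02
```

>>> {"method": "carry_out", "body": {
  "motion": "1 0 0 0 0; 1 0 0 0 0; 1 0 0 0 0; 1 0 0 0 0; 1 0 0 0 0; 1 0 0 4 0; 1 0 0 4 0; 1 0 0 0 0"
}}

```text
clock: 30.2
tcp_pos: [0.541, 0.0043, 0.1467]
orientation: [-2.599, -1.764, 0.001]
contact_force: [-0.2, 0.6, 0.2]
grip_width: 0.0202
```

```bash
python3 -c "
from cov import *
show();shot('wrist','pics/w14.png')
o,p,ps,M=state()
w=P('wrist');print('tip',proj(w,p+[[0,0,-.055]]).round(1),'hole',proj(w,[W(-.0836,.0776)]).round(1))
shot('side','pics/s8.png');s=P('side');print('tip',proj(s,p+[[0,0,-.055]]).round(1),'hole',proj(s,[W(-.0836,.0776)]).round(1))
crop('pics/w14.png','pics/c18.png',195,140,355,260,5)
crop('pics/s8.png','pics/c19.png',255,160,335,220,10)
"
```

```text
t 30.2 p [0.541  0.0043 0.1467] psi -0.378 F [-0.2  0.6  0.2] Mz [0.03 0.01 0.02] w 0.0202 j [-0.05  0.36 -0.09  1.95  0.04  0.83 -0.54] tz [-0.001 -0.    -1.   ]
tip [[276.5 228.4]] hole [[276.6 220.1]]
tip [[284.7 193.5]] hole [[284.9 197.1]]
```

View pics/c18.png

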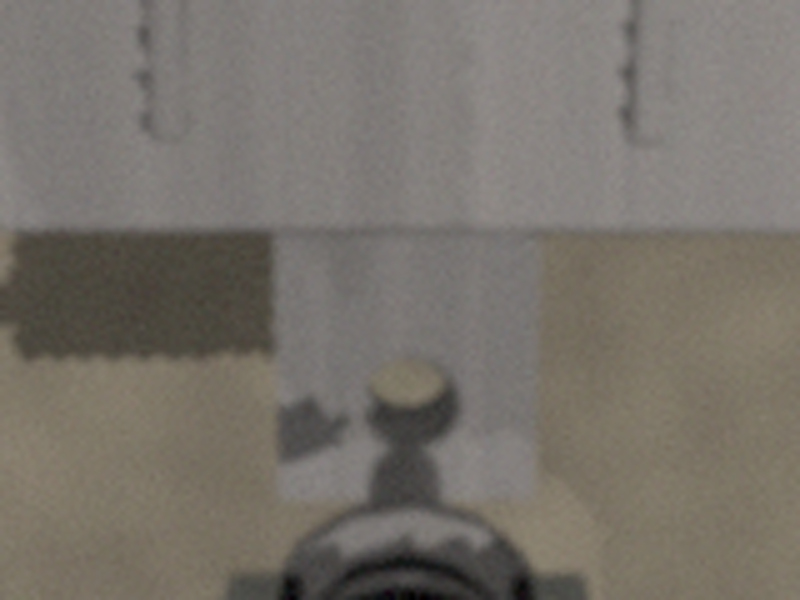

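View pics/c19.png

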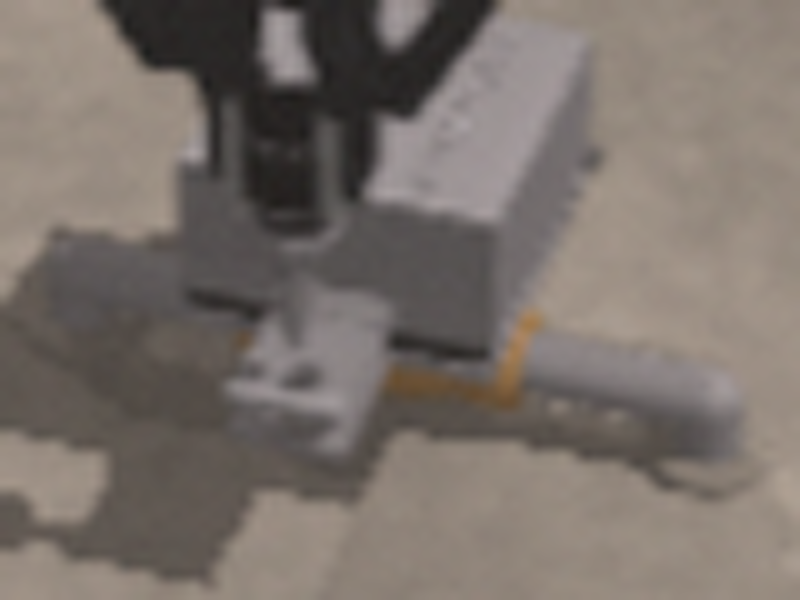

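>>> {"method": "carry_out", "body": {
  "motion": "1 0 0.7 5 0; 1 0 0 5 0; 1 0 0 5 0; 1 0 0 4 0; 1 0 0 3 0; 1 0 0 3 0; 1 0 0 3 0; 1 0 0 0 0"
}}

```text
clock: 31.3
tcp_pos: [0.5418, 0.0041, 0.1191]
orientation: [-2.599, -1.764, 0.001]
contact_force: [1.0, -0.5, -0.4]
grip_width: 0.0201
```

```bash
python3 -c "
from cov import *
show();shot('side','pics/s9.png')
crop('pics/s9.png','pics/c20.png',255,160,335,220,10)
"
```

```text
t 31.3 p [0.5418 0.0041 0.1191] psi -0.378 F [ 1.  -0.5 -0.4] Mz [-0.01 -0.08  0.02] w 0.0201 j [-0.05  0.4  -0.09  1.97  0.05  0.77 -0.55] tz [-0. -0. -1.]
```

View pics/c20.png

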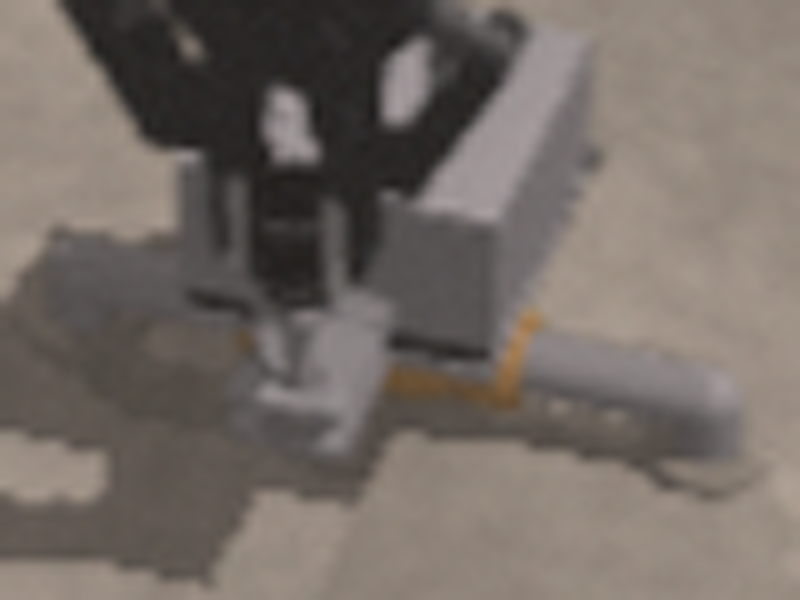

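>>> {"method": "carry_out", "body": {
  "motion": "1 0 0 3 0; 1 0 0 4 0; 1 0 0 4 0; 1 0 0 4 0; 1 0 0 4 0; 1 0 0 4 0; 1 0 0 4 0; 1 0 0 0 0"
}}

```text
clock: 32.35
tcp_pos: [0.5417, 0.0041, 0.0919]
orientation: [-2.599, -1.764, 0.001]
contact_force: [0.1, 0.0, -1.0]
grip_width: 0.0204
```

```bash
python3 -c "
from cov import *
show();shot('side','pics/s10.png')
crop('pics/s10.png','pics/c21.png',255,160,335,220,10)
"
```

```text
t 32.35 p [0.5417 0.0041 0.0919] psi -0.378 F [ 0.1  0.  -1. ] Mz [ 0.01  0.01 -0.03] w 0.0204 j [-0.06  0.44 -0.08  1.99  0.05  0.72 -0.55] tz [-0.001 -0.    -1.   ]
```

View pics/c21.png

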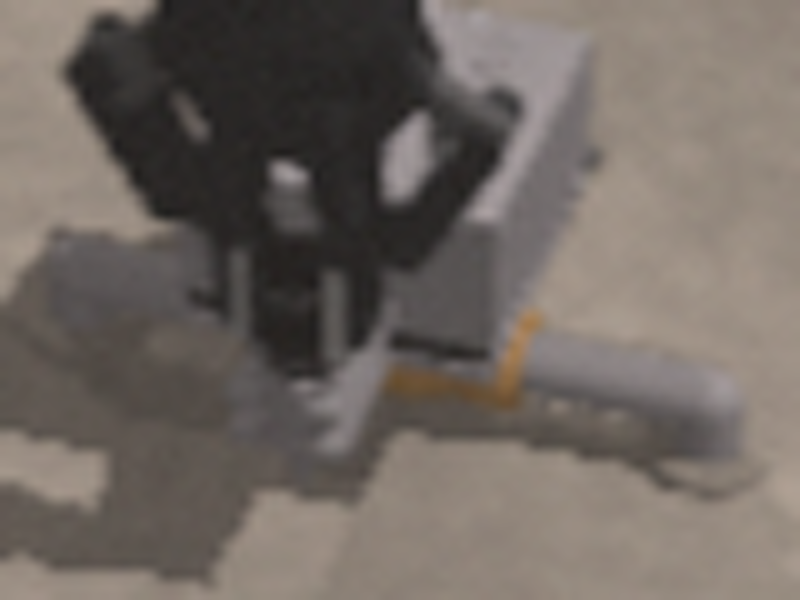

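>>> {"method": "carry_out", "body": {
  "motion": "1 0 0 2 0; 1 0 0 2 0; 1 0 0 2 0; 1 0 0 2 0; 1 0 0 1 0; 1 0 0 0 0; 1 0 0 0 0; 1 0 0 0 0",
  "newtons": 110
}}

```text
clock: 33.4
tcp_pos: [0.5421, 0.0039, 0.0834]
orientation: [2.599, 1.764, 0.0]
contact_force: [0.3, -1.2, 3.7]
grip_width: 0.0195
```

```bash
python3 -c "
from cov import *
show()"
```

```text
t 33.4 p [0.5421 0.0039 0.0834] psi -0.378 F [ 0.3 -1.2  3.7] Mz [-0.43  0.14  0.03] w 0.0195 j [-0.06  0.45 -0.08  1.99  0.06  0.7  -0.55] tz [ 0. -0. -1.]
```

>>> {"method": "carry_out", "body": {
  "motion": "1 0 0 1 0; 1 0 0 1 0; 1 0 0 1 0; 1 0 0 1 0; 1 0 0 1 0; 1 0 0 0 0; 1 0 0 0 0; 1 0 0 0 0"
}}

```text
clock: 34.4
tcp_pos: [0.5422, 0.0036, 0.0788]
orientation: [2.599, 1.763, 0.0]
contact_force: [-2.9, -2.9, 8.6]
grip_width: 0.0195
```

>>> {"method": "carry_out", "body": {
  "motion": "1 0 0 1 0; 1 0 0 0.5 0; 1 0 0 0.5 0; 1 0 0 0 0; 1 0 0 0 0; 1 0 0 0 0; 1 0 0 0 0; 1 0 0 0 0"
}}

```text
clock: 35.4
tcp_pos: [0.5423, 0.0036, 0.0771]
orientation: [2.599, 1.763, 0.0]
contact_force: [-3.3, -3.0, 13.1]
grip_width: 0.0197
```

>>> {"method": "carry_out", "body": {
  "motion": "1 -0.5 -0.3 0.5 0; 1 0 0 0.5 0; 1 0 0 0.5 0; 1 0 0 0.5 0; 1 0 0 0 0; 1 0 0 0 0; 1 0 0 0 0; 1 0 0 0 0"
}}

```text
clock: 36.4
tcp_pos: [0.5423, 0.0036, 0.0755]
orientation: [2.599, 1.763, 0.002]
contact_force: [-3.1, -2.2, 14.4]
grip_width: 0.0192
```

```bash
python3 -c "
from cov import *
show();shot('side','pics/s11.png');shot('wrist','pics/w15.png');shot('top','pics/t2.png')
crop('pics/s11.png','pics/c22.png',255,160,335,220,10)
show()
"
```

```text
t 36.4 p [0.5423 0.0036 0.0755] psi -0.378 F [-3.1 -2.2 14.4] Mz [-0.37  0.7   0.06] w 0.0192 j [-0.06  0.47 -0.08  2.    0.06  0.68 -0.55] tz [ 0.002 -0.    -1.   ]
t 36.55 p [0.5423 0.0036 0.0755] psi -0.378 F [-3.7 -2.1 15.1] Mz [-0.43  0.75  0.02] w 0.0197 j [-0.06  0.47 -0.08  2.    0.06  0.68 -0.55] tz [ 0.002 -0.    -1.   ]
```

View pics/c22.png

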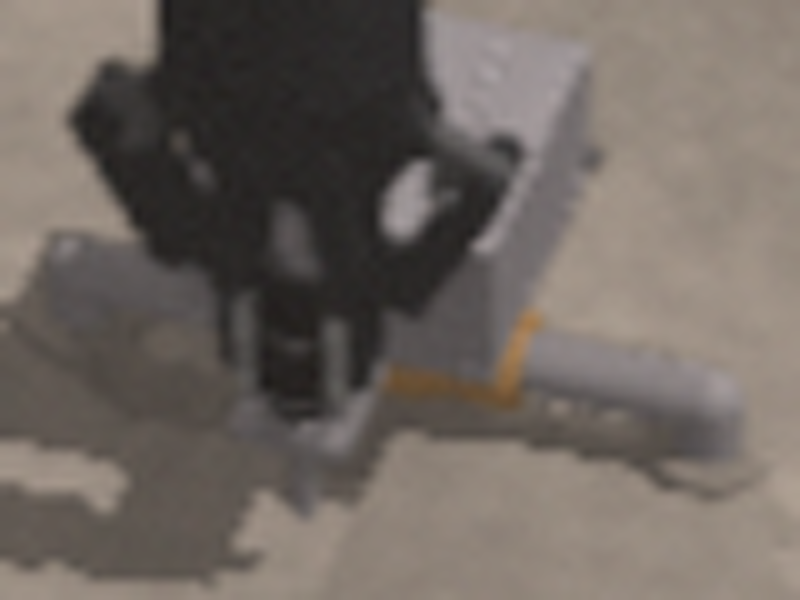

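View pics/w15.png

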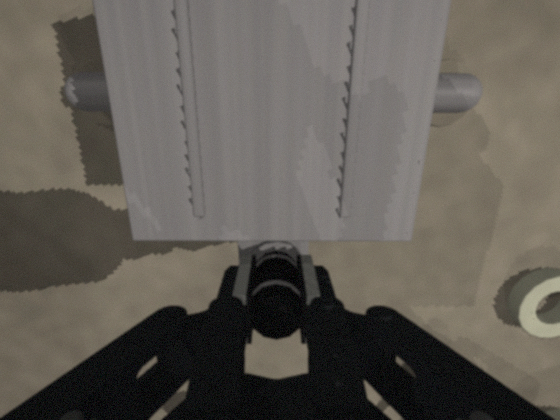

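View pics/t2.png

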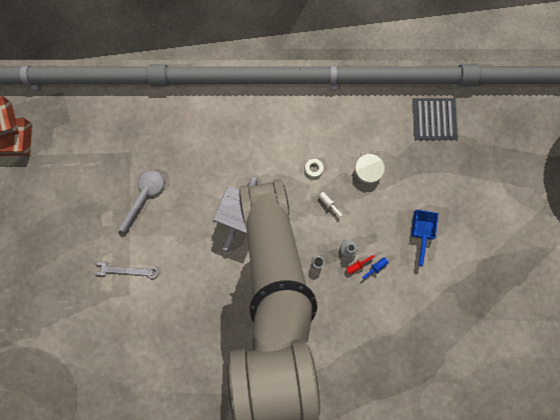

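>>> {"method": "carry_out", "body": {
  "motion": "1 0 0 0.5 0; 1 0 0 0.5 0; 1 0 0 0.5 0; 1 0 0 0 0; 1 0 0 0 0; 1 0 0 0 0; 1 0 0 0 0; 1 0 0 0 0",
  "newtons": 120
}}

```text
clock: 37.55
tcp_pos: [0.5423, 0.0035, 0.0743]
orientation: [2.599, 1.763, 0.002]
contact_force: [-3.9, -2.5, 16.5]
grip_width: 0.0194
```

>>> {"method": "carry_out", "body": {
  "motion": "1 0 0 0 0; 1 0 0 0 0; 1 0 0 0 0; 1 0 0 0 0; 1 0 0 0 0; 1 0 0 0 0; 1 0 0 0 0; 1 0 0 0 0"
}}

```text
clock: 38.55
tcp_pos: [0.5424, 0.0035, 0.0743]
orientation: [2.599, 1.763, 0.002]
contact_force: [-4.4, -2.7, 17.3]
grip_width: 0.0193
```

```bash
python3 -c "
from cov import *
show();shot('wrist','pics/w16.png')
crop('pics/w16.png','pics/c23.png',200,220,350,350,5)
show()
print(proj(P('wrist'),[W(-.05,.0715+.044,-.05),W(-.05,.0715+.044,.05),W(-.046,.122,.05)]).round(1))
"
```

```text
t 38.55 p [0.5424 0.0035 0.0743] psi -0.379 F [-4.4 -2.7 17.3] Mz [-0.37  0.92 -0.01] w 0.0193 j [-0.06  0.47 -0.08  2.    0.06  0.68 -0.55] tz [ 0.002 -0.    -1.   ]
t 38.6 p [0.5424 0.0035 0.0743] psi -0.379 F [-4.1 -2.3 16.9] Mz [-0.29  0.93 -0.01] w 0.0193 j [-0.06  0.47 -0.08  2.    0.06  0.68 -0.55] tz [ 0.002 -0.    -1.   ]
[[125.7 241.1]
 [421.3 241.3]
 [431.9 238.2]]
```

View pics/c23.png

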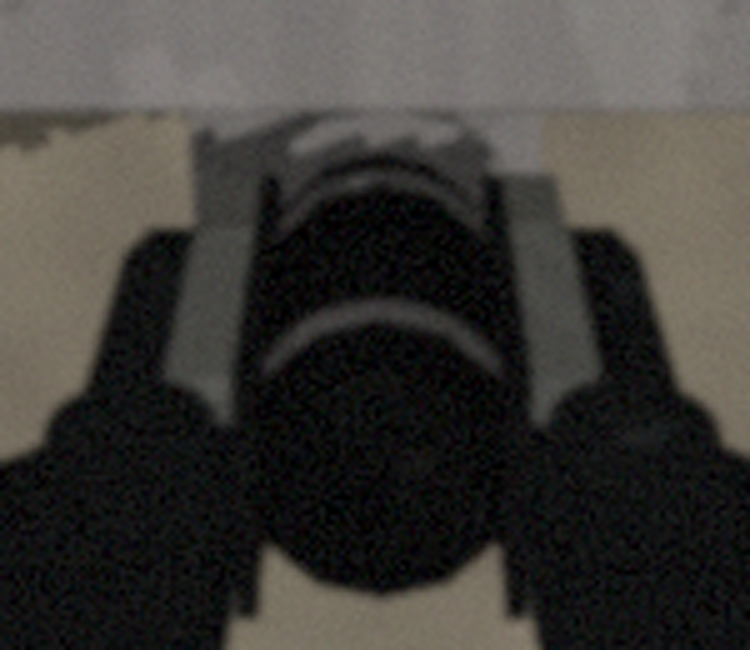

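```bash
python3 -c "
from h import *
from bench import r
print(r.hand_in());show()"
```

```text
the job is handed in; nothing more can be done
None
the job is handed in; nothing more can be done
```

I handed the job in at about 38.6 s. The valve is turned to its stop, the cover is shut, and the pin is through both tongues with the gripper still pressing it down. No verdict was given.

- **Valve:** I turned it clockwise about 6.25 rad in two grips. At the end the gripper turned another 0.1 rad, but the bar did not follow and the torque rose to 0.3 N m, so it was against its stop.
- **Cover:** I swung it right over and down onto its seal. The wrist camera then showed the hole within 0.5 mm of where I expected it.
- **Pin:** I took the black-gripped one from the reducer, which stayed standing, and passed it through both holes.
- **Last check:** Downward force held steady at about 17 N with the grip at 120 N, which is more than the roughly 11.5 N needed for full squeeze. The gap at the seal was gone in the side view.

These points did not come out cleanly:
- **Pin slip in the grip:** The gripper ended about 5 mm lower on the pin than I worked out, so the pin probably slid up a little between the pads while pressing. The fingertips are now at about the collar's height.
- **Side force:** About 4–5 N of sideways force remained on the pin.
- **Fallen look-alikes:** The red, blue and white pins were upright at the start and lying down by 16.6 s. I planned no contact with them: the gripper passed well above them. They seem to have toppled on their own, but I did not see it happen. None fell off the work surface.
- **Other things:** In the last top view the other loose things looked undisturbed.

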